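Change over the bed-card cases on the ward's clamp board

ROBOT

A 7-joint arm with a two-finger parallel gripper is mounted at the origin on the work surface. World frame = base frame: x ahead of the robot, y to its left, z up, the work surface at z = 0. Lengths are in m, angles in rad, forces in N, time in s.
With the tool pointing down it reaches from about 0.425 to 0.925 m from the base axis. Payload 6.8 kg.
Tool frame: the origin (TCP) lies on the mounting face of the last link; the fingertips stand 173 mm ahead of it and the grasp point (between the pads) lies 155 mm ahead of it; z points along the fingers, y is the line along which they close (so a half turn about z gives the same grasp; the last joint's range is limited). The gripper opens to 85 mm and grips with 20 to 120 N. Pads are 22 mm wide; open, the fingers measure 114 mm over their backs; the gripper's body (76 mm by 85 mm) begins 54 mm behind the grasp point. The pads swing forward as they close: fully open they stand 13 mm farther back than shut.
Start: joints at [-1.427, 0.477, 0.022, 1.555, -0.011, 1.109, -0.083], TCP at [0.168, 0.654, 0.405] pointing down, gripper open.
Joint ranges: [-2.96, 2.96], [-0.34, 2.1], [-1.41, 1.46], [0.24, 2.44], [-1.37, 4.51], [0.17, 1.92], [-2.96, 2.96]. Speed limits (rad/s): [2.39, 2.39, 3.14, 3.14, 3.14, 3.14, 3.14].

INTERFACE

Orientations are given as a rotation vector (axis times angle).
In Python, from bench import r gives the robot as it stands.
- The arm moves only by the tool arm_command, never from a script. Its argument "plan" is a list of rows, each an object of numbers: "claw": the closure, from 0 (fully open) to 1 (shut); "tx", "ty", "tz": the shift along the tool's x, y, z in m; "ax", "ay", "az": the turn, a rotation vector about the tool's x, y, z in degrees. A call has exactly 10 rows; each row shifts and turns the commanded pose from where the row before left it, along the tool's axes as they then stand; what a row does not reach is not made up. A row lasts 1/12 s, in which the tool goes at most 41.7 mm and 7.16 degrees, less where a joint would pass 70% of its speed; a pose out of reach is approached as far as the arm can. A call is refused whole if a number of a shift passes 0.0417 or a number of a turn 7.16, either way. A call with a gripper value outside its range is refused whole. The fingers move at their own pace and stop on an object; "squeeze" is the grip in N (left out, the last holds). Time passes only in rows, so rows that do not move let the fingers close, or fill a call up. It gives the time, the measured TCP pose, the force, the opening and the grip force at its end, in the units of the state.
- r.get_obs(): the state, without advancing time (a new reading comes with each control period).
- r.grab_frame(name): name is "scene" or "top"; returns the picture (480x640x3 uint8, red, green, blue); there is no depth.
- r.camera_model(name): a dict with "fx", "fy", "cx", "cy" (pixels), "position" and "orientation" of the camera in the world. Camera axes: x right, y up, looking along -z (the intrinsics and any distortion apply to the point x, -y, -z); pixel columns grow to the right and rows downward; lengths in m; the calibration is good to about 2 mm. A picture is of the moment at which its call begins. camera_model takes no time and is no camera call.
- r.hand_in(): hands the job in; it is judged then, once.
Trained networks look in the newest picture that a camera, given by its name, has taken for a name from the list of things; names that differ only in an ending like _2 or _b are one class to them, and where a whole thing is asked for, a point or a joint stands for the part that bears it (a point fixed in the world has none). Each returns a list of dicts, best first, with "confidence" (0 to 1); they miss things now and then, are a little off and sometimes report something else, mostly with a low value. They report only what shows in the picture. A call takes as long as a camera call. They do not tell look-alikes from the thing itself.
- r.boxes_of(target, camera): "location" ([x, y, z] in m, in the coordinates of the camera as it stood for that picture, good to about 4 mm: the middle of the surface that is visible of it).
- r.tip_of(target, camera): "location" ([x, y, z] in m, in the coordinates of the camera as it stood for that picture, good to about 4 mm: a listed point, or the origin of a listed thing).
The state is a dict: "clock": time; "joints": joint angles; "qvel": joint speeds; "tau": joint torques, N m; "tcp_pos": TCP position; "orientation": TCP orientation; "contact_force": force on the tool from outside, world axes, zero at the start; "moment": the same for the moment, N m; "grip_width": finger opening in m; "gripper_force": force on a finger pad.
Only numpy, scipy, OpenCV 4.12 (cv2) and the standard library are available. Lean on these libraries where they do the work, as an engineer would, in place of code of your own. Each camera call takes 0.05 s, during which the arm holds its last target. There are 200 camera calls.

TASK

The morning round is over: lift the clamp arm of the steel board until it stays open by itself, then take out the red, yellow and blue bed-card cases and put each flat into the rack pocket of its own colour. When the board is empty, stack all the green cases squarely on it, one on top of another in the place of the old pile with their ends under the clamp, and shut the arm so that it holds them down. Leave everything else on the desk where it is.

Things in the scene. Friction and masses are not known exactly. Their poses are not given: they have to be found in the camera images.
- clip_arm (a joint): clamp arm angle: 0 = presser 5 mm above the bare board, grows as the lift bar rises, stop at 1.9 (leaning back from the cases). Over-centre spring: below the hold-open point 1.05 it drives the arm shut (6 to 9 N at the lift bar near closed, fading to 0 at 1.05); past it, it drives the arm to 1.9 and holds it. Let go, it swings in about 1 s. Rests at 0.34 on 2 cases, 0.54 on 3
- clip_hinge (a point): centre of the clamp arm's hinge pin, at the board's far end, 40 mm above the board's top face; the pin runs along this frame's y, the pile lies towards its -x. The fixed bracket round it is 75 mm wide (y) and reaches 10 mm above the pin
- lift_bar (a point): centre of the red round lift bar at the arm's free end: 44 mm long (parallel to the pin), 12 mm thick, held in its middle by a 22 mm wide tongue, its end faces free to pinch. At joint value q it is 85 mm x cos(q + 0.07) to -x of the hinge and 85 mm x sin(q + 0.07) above it. The rubber presser roll (56 mm long, 10 mm thick) is on the arm 60 mm from the hinge, at angle q - 0.52
- pile_spot (a point): point on the top face of the steel clamp board (240 x 160 x 5 mm, fixed to the desk, top face 5 mm above the desk) under the centre of a well placed pile; x points to the hinge (82 mm away), z up. A case here, length along x, has its far 15 mm under the presser
- rack: white three-pocket card rack fixed to the desk, 293 x 70 mm, x along its length; pockets 91 x 60 mm in a row at 96 mm pitch, floor 4 mm above the desk, rims 6 mm above the floor; both long sides are cut away in the middle of each pocket (56 mm gaps) for the fingers. Origin under its centre
- liner_red: the red label: floor sheet and rim tags, all red, of one rack pocket; origin at the centre of that pocket's floor, 4 mm above the desk; a case lies in it with its length along this frame's x (along the rack)
- liner_yellow: the yellow label: floor sheet and rim tags, all yellow, of one rack pocket; origin at the centre of that pocket's floor, 4 mm above the desk; a case lies in it with its length along this frame's x (along the rack)
- liner_blue: the blue label: floor sheet and rim tags, all blue, of one rack pocket; origin at the centre of that pocket's floor, 4 mm above the desk; a case lies in it with its length along this frame's x (along the rack)
- case_red_c (a point): red hard plastic bed-card case, a flat box 80 x 50 x 12 mm (x, y, z), about 60 g, with a white card behind a window on both faces; this point is its centre, half-way up, x along the 80 mm length, z through the 12 mm thickness. From the morning round; at the start it is the lowest one of the three piled under the clamp arm
- case_yellow_c (a point): yellow hard plastic bed-card case, a flat box 80 x 50 x 12 mm (x, y, z), about 60 g, with a white card behind a window on both faces; this point is its centre, half-way up, x along the 80 mm length, z through the 12 mm thickness. From the morning round; at the start it is the middle one of the three piled under the clamp arm
- case_blue_c (a point): blue hard plastic bed-card case, a flat box 80 x 50 x 12 mm (x, y, z), about 60 g, with a white card behind a window on both faces; this point is its centre, half-way up, x along the 80 mm length, z through the 12 mm thickness. From the morning round; at the start it is the top one of the three piled under the clamp arm
- green_1_c (a point): green hard plastic bed-card case, a flat box 80 x 50 x 12 mm (x, y, z), about 60 g, with a white card behind a window on both faces; this point is its centre, half-way up, x along the 80 mm length, z through the 12 mm thickness. For the afternoon round; at the start it lies flat on the pale blue 2 mm sheet to the robot's right (two or three green cases are present)
- green_2_c (a point): green hard plastic bed-card case, a flat box 80 x 50 x 12 mm (x, y, z), about 60 g, with a white card behind a window on both faces; this point is its centre, half-way up, x along the 80 mm length, z through the 12 mm thickness. For the afternoon round; at the start it lies flat on the pale blue 2 mm sheet to the robot's right (two or three green cases are present)
- green_3_c (a point): green hard plastic bed-card case, a flat box 80 x 50 x 12 mm (x, y, z), about 60 g, with a white card behind a window on both faces; this point is its centre, half-way up, x along the 80 mm length, z through the 12 mm thickness. For the afternoon round; at the start it lies flat on the pale blue 2 mm sheet to the robot's right (two or three green cases are present)
- phone: black phone 150 x 72 x 9 mm lying flat, not part of the job; origin at the centre of its underside
- calculator: black desk calculator 150 x 100 x 22 mm, not part of the job; origin at the centre of its underside
- stapler: blue stapler 150 x 36 x 51 mm, not part of the job; origin at the centre of its underside
- stamp: blue and grey self-inking stamp 44 x 30 x 66 mm, not part of the job; origin at the centre of its underside
- mug: white mug, 80 mm wide, 92 mm high, not part of the job; origin at the centre of its underside
- gel: bottle of hand gel, 60 mm wide, 150 mm high, not part of the job; origin at the centre of its underside
- marker: yellow marker 120 x 18 x 14 mm lying flat, not part of the job; origin at the centre of its underside
Not all that is in view belongs to the job. Leave any black or orange look-alike of the part that bears green_3_c alone.

How it is judged:
By the outcome, as a careful person would: the job done as asked, in the order asked, and still so for the second after the job is handed in, with the robot touching nothing.
Of green_1, green_2, green_3 only 2 to 3 are there at a start; the rules pass over those that are not, and their reading is None.
At some moment in a run one of green_1, green_2, green_3 may be knocked a few centimetres aside while the robot is not near it.
Once in a run the grip may slacken for a moment while it holds something.
It also fails if it takes over 210 s, if anything falls off the work surface, if the arm or the gripper's body presses on something with over 40 N, if the wrist force passes 120 N, or if a joint passes its speed limit or range.

## Working session

There is one attempt and no reset: what is moved stays moved. The work goes in short steps, Python scripts to look and compute and a tool call to move; the robot and the scene stay as the last step left them, time stands still between calls to the robot, and variables do not carry over. Pictures are saved under pics/ and viewed, at most 14 in all, crops included, and the job is handed in when it is done.

Besides the shell and the picture viewer there is one more tool, called after "Call:" as name([rows], argument=value, ...), one row to a line, values as JSON. arm_command: Moves the arm, as the interface text tells. Its arguments: {"type":"object","properties":{"plan":{"type":"array","items":{"type":"object","properties":{"claw":{"type":"number"},"tx":{"type":"number"},"ty":{"type":"number"},"tz":{"type":"number"},"ax":{"type":"number"},"ay":{"type":"number"},"az":{"type":"number"}}}},"squeeze":{"type":"number"}},"required":["plan"]}

```bash
mkdir -p pics; ls
cat > h.py <<'E'
import numpy as np, cv2
from scipy.spatial.transform import Rotation as R
from bench import r
def rot(o):
    o=np.array(o,float)
    if o.shape==(3,3): return o
    if o.shape==(3,): return R.from_rotvec(o).as_matrix()
    return R.from_quat(o).as_matrix()
def save(cam,name):
    im=r.grab_frame(cam); cv2.imwrite('pics/'+name,im[:,:,::-1]); return im
def world(cam,loc):
    m=r.camera_model(cam); return rot(m['orientation'])@np.array(loc)+np.array(m['position'])
def pix(cam,p):
    m=r.camera_model(cam); q=rot(m['orientation']).T@(np.array(p)-m['position'])
    return np.array([m['cx']+m['fx']*q[0]/-q[2], m['cy']+m['fy']*-q[1]/-q[2]])
def onplane(cam,uv,z):
    m=r.camera_model(cam); d=rot(m['orientation'])@np.array([(uv[0]-m['cx'])/m['fx'],-(uv[1]-m['cy'])/m['fy'],-1])
    p=np.array(m['position']); return p+d*(z-p[2])/d[2]
def find(t,cam,f='tip_of'):
    for d in getattr(r,f)(t,cam):
        w=world(cam,d['location']); print(cam,f,t,round(d['confidence'],2),w.round(4),pix(cam,w).round(0))
E
python3 - <<'E'
from h import *
print(r.get_obs())
for c in ('scene','top'): print(r.camera_model(c)); save(c,c+'0.png')
for t in ['clip_hinge','lift_bar','pile_spot','rack','liner_red','liner_yellow','liner_blue','case_blue_c','green_1_c']: find(t,'top')
for t in ['lift_bar','clip_hinge','case_blue_c','green_1_c']: find(t,'scene')
E
```

```text
pics
{'clock': 0.0, 'joints': array([-1.42709888,  0.47780054,  0.02235607,  1.5565029 , -0.01149048,
        1.10930657, -0.08309226]), 'qvel': array([-0.00095257, -0.0007331 ,  0.00196223,  0.00138244, -0.00123709,
       -0.00071954, -0.00051711]), 'tau': array([-7.90620452e-04, -5.96460450e+01,  1.60742920e+00, -2.81185806e+01,
        1.23997981e-02,  9.38919053e-03, -1.04335842e-05]), 'tcp_pos': array([0.16810273, 0.65342755, 0.40370373]), 'orientation': array([-3.94439310e-01, -3.11665024e+00,  2.96434589e-03]), 'contact_force': array([0.26754244, 0.1292247 , 0.52925614]), 'moment': array([ 0.02106129,  0.0786324 , -0.01963553]), 'gripper_force': 0.0, 'grip_width': 0.0853073055008051}
{'fx': 503.6741935947013, 'fy': 503.6741935947013, 'cx': 321.2105705855596, 'cy': 239.3214174938088, 'position': array([1.17049322, 0.81783768, 0.80102766]), 'orientation': array([0.42773846, 1.17124732, 2.21541917])}
{'fx': 482.4073572111919, 'fy': 482.4073572111919, 'cx': 320.45204400528814, 'cy': 239.52866889148956, 'position': array([ 0.25955754, -0.01551102,  1.29815961]), 'orientation': arr
[... 540 characters left out ...]
p_of liner_blue 0.84 [0.4374 0.2699 0.0058] [226. 266.]
top tip_of case_blue_c 0.44 [0.5957 0.3781 0.0025] [192. 209.]
top tip_of green_1_c 0.66 [ 0.3687 -0.0597 -0.0034] [347. 295.]
top tip_of green_1_c 0.62 [ 0.4542 -0.3728  0.0064] [465. 265.]
top tip_of green_1_c 0.33 [ 0.7109 -0.3202  0.0013] [442. 174.]
scene tip_of lift_bar 0.76 [0.5841 0.026  0.093 ] [299. 253.]
scene tip_of clip_hinge 0.72 [0.6496 0.0397 0.0449] [281. 283.]
scene tip_of clip_hinge 0.39 [ 0.5122  0.3243 -0.0029] [408. 338.]
scene tip_of case_blue_c 0.74 [0.5733 0.0242 0.0339] [303. 271.]
scene tip_of green_1_c 0.52 [ 0.4579 -0.372   0.0113] [255. 202.]
scene tip_of green_1_c 0.46 [ 0.7048 -0.3214 -0.0022] [191. 240.]
```

Run:
```python
import cv2
a=cv2.imread('pics/top0.png'); cv2.imwrite('pics/t0.png',cv2.resize(a[90:390,120:560],(800,545)))
```

```text
(no output)
```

View pics/scene0.png

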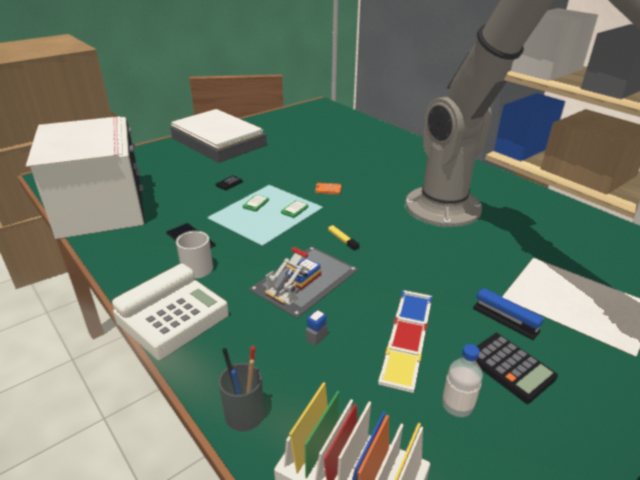

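View pics/t0.png

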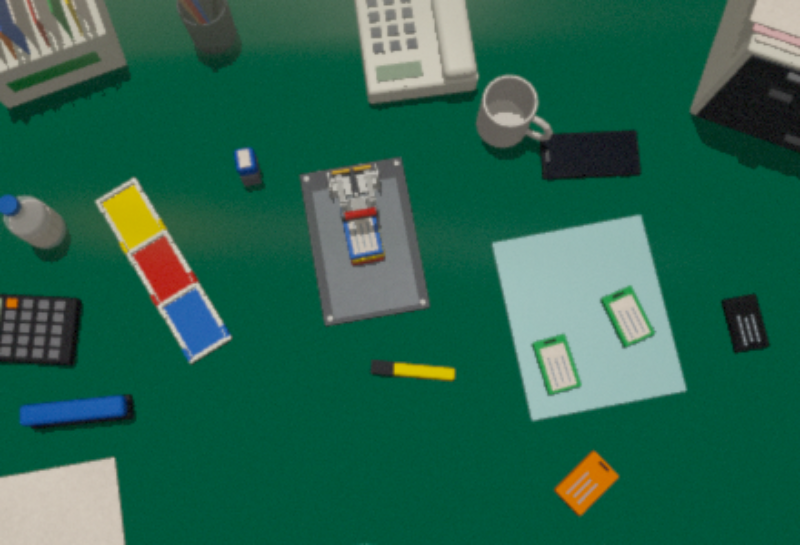

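The greens are at top-picture pixels (465,264) and (426,290). Their look-alikes are orange (442,356) and black (530,268), both left alone. The pile with blue on top is at about (320,222). The rack pockets run yellow (192,209), red (211,239), blue (226,266). Next I'll refine these by segmentation.

```bash
cat >> h.py <<'E'
def masks(im):
    h=cv2.cvtColor(im,cv2.COLOR_RGB2HSV); H,S,V=cv2.split(h)
    return H,S,V
def blob(cam,m,z,roi):
    x0,y0,x1,y1=roi; k=np.zeros(m.shape,np.uint8); k[y0:y1,x0:x1]=m[y0:y1,x0:x1]
    n,l,s,c=cv2.connectedComponentsWithStats(k); i=1+np.argmax(s[1:,4])
    ys,xs=np.where(l==i)
    P=np.array([onplane(cam,(x,y),z)[:2] for x,y in zip(xs,ys)])
    (c,wh,a)=cv2.minAreaRect((P*1000).astype(np.float32))
    if wh[0]<wh[1]: wh=wh[::-1]; a+=90
    return len(xs),P.mean(0).round(4),(np.array(c)/1000).round(4),np.round(wh,0),round((a+90)%180-90,1)
E
python3 - <<'E'
from h import *
im=cv2.imread('pics/top0.png')[:,:,::-1].copy(); H,S,V=masks(im)
sat=S>150
for n,m,roi in [('y',sat&(H>20)&(H<35)&(V>120),(165,180,225,235)),('r',sat&((H<8)|(H>172))&(V>90),(180,210,240,270)),('b',sat&(H>100)&(H<125)&(V>90),(200,240,260,300))]:
    print(n,blob('top',m.astype(np.uint8),0.005,roi))
for g,roi in [('g1',(445,240,490,285)),('g2',(405,268,450,310))]:
    # green frame brighter than desk
    for z in (0.014,): print(g,blob('top',((V>105)&(S>120)&(H>45)&(H<80)).astype(np.uint8),z,roi))
print('green V desk',V[300,330],H[300,330],S[300,330])
x=im[160:280,270:370]; cv2.imwrite('pics/c1.png',cv2.resize(np.hstack([x,im[230:350,395:495]]),None,fx=4,fy=4,interpolation=cv2.INTER_CUBIC)[:,:,::-1])
o=r.get_obs(); print(rot(o['orientation']).round(3))
for t in ['pile_spot','clip_hinge','rack']: find(t,'scene')
for t in ['green_1_c','case_blue_c','lift_bar','clip_hinge','pile_spot']: find(t,'top')
E
```

```text
y (622, array([0.5934, 0.3754]), array([0.5948, 0.3765]), array([86., 73.]), 33.2)
r (610, array([0.5145, 0.3221]), array([0.5169, 0.3193]), array([87., 63.]), 33.8)
b (604, array([0.4346, 0.2691]), array([0.4376, 0.2663]), array([86., 62.]), 34.1)
g1 (164, array([ 0.464 , -0.3667]), array([ 0.4581, -0.3713]), array([78., 48.]), 24.8)
g2 (178, array([ 0.3902, -0.2625]), array([ 0.3844, -0.2657]), array([79., 49.]), 17.5)
green V desk 88 81 255
[[-0.968  0.249 -0.   ]
 [ 0.249  0.968  0.   ]
 [ 0.     0.    -1.   ]]
scene tip_of pile_spot 0.6 [0.573  0.0199 0.0057] [302. 279.]
scene tip_of clip_hinge 0.72 [0.6496 0.0397 0.0449] [281. 283.]
scene tip_of clip_hinge 0.39 [ 0.5122  0.3243 -0.0029] [408. 338.]
scene tip_of rack 0.68 [ 0.5112  0.3199 -0.0034] [406. 337.]
scene tip_of rack 0.65 [0.5689 0.0219 0.0094] [304. 277.]
scene tip_of rack 0.33 [ 0.5698  0.5071 -0.0039] [458. 406.]
top tip_of green_1_c 0.66 [ 0.3687 -0.0597 -0.0034] [347. 295.]
top tip_of green_1_c 0.62 [ 0.4542 -0.3728  0.0064] [465. 265.]
top tip_of green_1_c 0.33 [ 0.7109 -0.3202  0.0013] [442. 174.]
top tip_of case_blue_c 0.44 [0.5957 0.3781 0.0025] [192. 209.]
top tip_of lift_bar 0.78 [0.5826 0.0276 0.0951] [316. 207.]
top tip_of clip_hinge 0.79 [0.6483 0.0432 0.0437] [312. 189.]
top tip_of clip_hinge 0.51 [ 0.3842 -0.2691  0.0113] [427. 290.]
top tip_of pile_spot 0.8 [0.5671 0.0263 0.0105] [317. 221.]
```

View pics/c1.png

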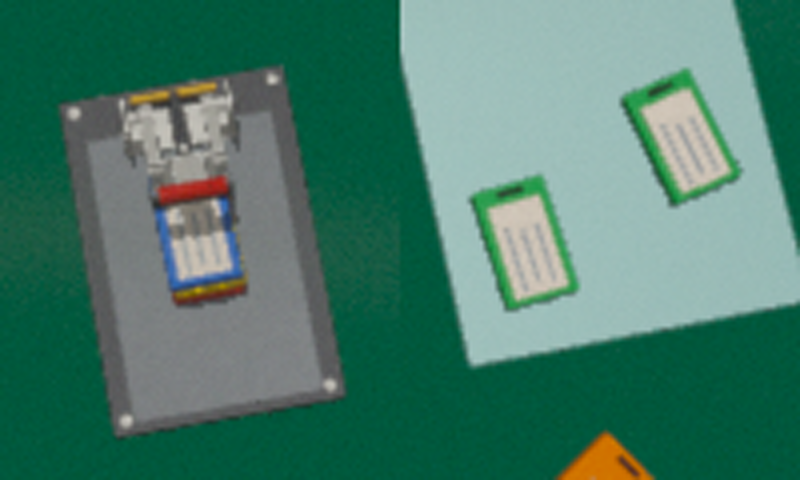

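The crop shows the board with its dark rim and the red lift bar at full-picture px (318,207). The blue case is on top, with its near end at about (322,231). Both green cases lie on the sheet, at (426,290) and (465,264).

Run:
```python
from h import *
c=np.array([(62,105),(283,68),(345,395),(118,435)])/4+[270,160]
P=np.array([onplane('top',u,0.005)[:2] for u in c]); print(P.round(4),P.mean(0).round(4))
f=(P[0]+P[1])/2;n=(P[2]+P[3])/2; d=f-n; print('len',np.linalg.norm(d),'yaw',np.degrees(np.arctan2(d[1],d[0])))
w=P[0]-P[1];print('w',np.linalg.norm(w),np.degrees(np.arctan2(-w[0],w[1])))
bar=np.array([(160,196),(228,185)])/4+[270,160]
B=np.array([onplane('top',u,0.094)[:2] for u in bar]);print('bar',B.round(4),B.mean(0).round(4))
ce=np.array([(172,292),(245,278)])/4+[270,160]
E=np.array([onplane('top',u,0.041)[:2] for u in ce]);print('blue near end',E.round(4))
e=d/np.linalg.norm(d); print('case centre',E.mean(0)+.04*e,'spot from bar',B.mean(0)-(.082-.0697)*e, 'hinge',B.mean(0)+.0697*e)
```

```text
[[ 0.6661  0.1186]
 [ 0.6963 -0.0354]
 [ 0.4654 -0.0816]
 [ 0.4345  0.0712]] [0.5656 0.0182]
len 0.23591469616333108 yaw 11.440387924415855
w 0.15696657775516484 11.086644578668981
bar [[ 5.783e-01  4.360e-02]
 [ 5.865e-01 -1.000e-04]] [0.5824 0.0218]
blue near end [[ 0.5264  0.0362]
 [ 0.5371 -0.0123]]
case centre [0.57096994 0.01988731] spot from bar [0.57035967 0.01932581] hinge [0.65073046 0.03559037]
```

Call:
arm_command([
  {"az":-6.425,"claw":0},
  {"az":-6.425},
  {"az":-6.425},
  {"az":-6.425},
  {"tx":-0.0149,"ty":-0.0369},
  {"tx":-0.0149,"ty":-0.0369},
  {"tx":-0.0149,"ty":-0.0369},
  {"tx":-0.0149,"ty":-0.0369},
  {"tx":-0.0149,"ty":-0.0369},
  {"tx":-0.0149,"ty":-0.0369},
], squeeze=60)

```text
invalid input at $.plan[0]: expected keys claw, tx, ty, tz, ax, ay, az
```

Call:
arm_command([
  {"tx":-0.0149,"ty":-0.0369},
  {"tx":-0.0149,"ty":-0.0369},
  {"tx":-0.0149,"ty":-0.0369},
  {"tx":-0.0149,"ty":-0.0369},
  {"tx":-0.0149,"ty":-0.0369},
  {"tx":-0.0149,"ty":-0.0369},
  {"tx":-0.0149,"ty":-0.0369},
  {"tx":-0.0149,"ty":-0.0369},
  {"tx":-0.0149,"ty":-0.0369},
  {"tx":-0.0149,"ty":-0.0369},
])

```text
invalid input at $.plan[0]: expected keys claw, tx, ty, tz, ax, ay, az
```

Call:
arm_command([
  {"tx":-0.0149,"ty":-0.0369},
  {"tx":-0.0149,"ty":-0.0369},
  {"tx":-0.0149,"ty":-0.0369},
  {"tz":0.03},
  {"tz":0.03},
  {"tz":0.02},
  {},
  {},
  {},
  {},
])

```text
invalid input at $.plan[0]: expected keys claw, tx, ty, tz, ax, ay, az
```

Call:
arm_command([
  {"claw":0,"tx":0,"ty":0,"tz":0,"ax":0,"ay":0,"az":-6.425},
  {"claw":0,"tx":0,"ty":0,"tz":0,"ax":0,"ay":0,"az":-6.425},
  {"claw":0,"tx":0,"ty":0,"tz":0,"ax":0,"ay":0,"az":-6.425},
  {"claw":0,"tx":0,"ty":0,"tz":0,"ax":0,"ay":0,"az":-6.425},
  {"claw":0,"tx":-0.0149,"ty":-0.0369,"tz":0,"ax":0,"ay":0,"az":0},
  {"claw":0,"tx":-0.0149,"ty":-0.0369,"tz":0,"ax":0,"ay":0,"az":0},
  {"claw":0,"tx":-0.0149,"ty":-0.0369,"tz":0,"ax":0,"ay":0,"az":0},
  {"claw":0,"tx":-0.0149,"ty":-0.0369,"tz":0,"ax":0,"ay":0,"az":0},
  {"claw":0,"tx":-0.0149,"ty":-0.0369,"tz":0,"ax":0,"ay":0,"az":0},
  {"claw":0,"tx":-0.0149,"ty":-0.0369,"tz":0,"ax":0,"ay":0,"az":0},
], squeeze=60)

```text
clock: 1.98
tcp_pos: [0.2999, 0.4523, 0.4049]
orientation: [-0.309, 3.126, 0.001]
contact_force: [-0.0, 0.1, 0.2]
grip_width: 0.0854
gripper_force: 0.0
```

Call:
arm_command([
  {"claw":0,"tx":-0.0149,"ty":-0.0369,"tz":0,"ax":0,"ay":0,"az":0},
  {"claw":0,"tx":-0.0149,"ty":-0.0369,"tz":0,"ax":0,"ay":0,"az":0},
  {"claw":0,"tx":-0.0149,"ty":-0.0369,"tz":0,"ax":0,"ay":0,"az":0},
  {"claw":0,"tx":-0.0149,"ty":-0.0369,"tz":0,"ax":0,"ay":0,"az":0},
  {"claw":0,"tx":-0.0149,"ty":-0.0369,"tz":0,"ax":0,"ay":0,"az":0},
  {"claw":0,"tx":-0.0149,"ty":-0.0369,"tz":0,"ax":0,"ay":0,"az":0},
  {"claw":0,"tx":-0.0149,"ty":-0.0369,"tz":0,"ax":0,"ay":0,"az":0},
  {"claw":0,"tx":-0.0149,"ty":-0.0369,"tz":0,"ax":0,"ay":0,"az":0},
  {"claw":0,"tx":-0.0149,"ty":-0.0369,"tz":0,"ax":0,"ay":0,"az":0},
  {"claw":0,"tx":-0.0149,"ty":-0.0369,"tz":0,"ax":0,"ay":0,"az":0},
])

```text
clock: 2.82
tcp_pos: [0.5181, 0.1195, 0.4051]
orientation: [-0.309, 3.126, 0.001]
contact_force: [0.7, -0.0, 0.8]
grip_width: 0.0854
gripper_force: 0.0
```

Call:
arm_command([
  {"claw":0,"tx":-0.0149,"ty":-0.0369,"tz":0,"ax":0,"ay":0,"az":0},
  {"claw":0,"tx":-0.0149,"ty":-0.0369,"tz":0,"ax":0,"ay":0,"az":0},
  {"claw":0,"tx":-0.0149,"ty":-0.0369,"tz":0,"ax":0,"ay":0,"az":0},
  {"claw":0,"tx":0,"ty":0,"tz":0.03,"ax":0,"ay":0,"az":0},
  {"claw":0,"tx":0,"ty":0,"tz":0.03,"ax":0,"ay":0,"az":0},
  {"claw":0,"tx":0,"ty":0,"tz":0.02,"ax":0,"ay":0,"az":0},
  {"claw":0,"tx":0,"ty":0,"tz":0,"ax":0,"ay":0,"az":0},
  {"claw":0,"tx":0,"ty":0,"tz":0,"ax":0,"ay":0,"az":0},
  {"claw":0,"tx":0,"ty":0,"tz":0,"ax":0,"ay":0,"az":0},
  {"claw":0,"tx":0,"ty":0,"tz":0,"ax":0,"ay":0,"az":0},
])

```text
clock: 3.65
tcp_pos: [0.5836, 0.0216, 0.3266]
orientation: [-0.309, 3.123, 0.0]
contact_force: [-0.1, -0.1, 0.0]
grip_width: 0.0853
gripper_force: 0.0
```

```bash
cat >> h.py <<'E'
def to(x,y,z,yaw=None):
    "shift in tool axes to TCP x,y,z; az (deg) to bring tool y to yaw (mod 180)"
    o=r.get_obs(); M=rot(o['orientation']); cy=np.degrees(np.arctan2(M[1,1],M[0,1]))
    az=0
    if yaw is not None:
        az=-((yaw-cy+90)%180-90); M=M@R.from_rotvec([0,0,np.radians(az)]).as_matrix()
    d=M.T@(np.array([x,y,z])-o['tcp_pos'])
    print('clock',round(o['clock'],1),'tcp',o['tcp_pos'].round(4),'yaw',round(cy,2),'down',M[:,2].round(3),'j7',o['joints'][6].round(2),'w',round(o['grip_width'],4),'gf',round(o['gripper_force'],1),'F',o['contact_force'].round(1))
    print(' az',round(az,2),'then shift',d.round(4))
E
python3 - <<'E'
from h import *
to(0.583,0.0225,0.247,101.3)
save('scene','s1.png'); save('top','t1.png')
x=cv2.imread('pics/s1.png')[130:430,150:450]; cv2.imwrite('pics/s1c.png',cv2.resize(x,None,fx=2,fy=2))
E
```

```text
clock 3.6 tcp [0.5836 0.0216 0.3266] yaw 101.29 down [ 0.003  0.001 -1.   ] j7 1.75 w 0.0853 gf 0.0 F [-0.1 -0.1  0. ]
 az -0.01 then shift [0.0006 0.001  0.0796]
```

View pics/s1c.png

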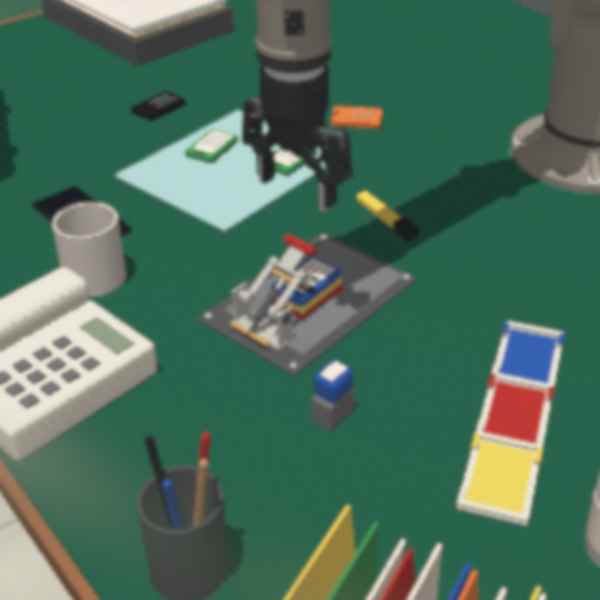

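The gripper stands over the bar with the pile undisturbed. I'll descend and pinch the bar.

Call:
arm_command([
  {"claw":0,"tx":0,"ty":0,"tz":0.025,"ax":0,"ay":0,"az":0},
  {"claw":0,"tx":0,"ty":0,"tz":0.025,"ax":0,"ay":0,"az":0},
  {"claw":0,"tx":0,"ty":0,"tz":0.02,"ax":0,"ay":0,"az":0},
  {"claw":0,"tx":0,"ty":0,"tz":0.01,"ax":0,"ay":0,"az":0},
  {"claw":0.3,"tx":0,"ty":0,"tz":0,"ax":0,"ay":0,"az":0},
  {"claw":0.4,"tx":0,"ty":0,"tz":0,"ax":0,"ay":0,"az":0},
  {"claw":1,"tx":0,"ty":0,"tz":0,"ax":0,"ay":0,"az":0},
  {"claw":1,"tx":0,"ty":0,"tz":0,"ax":0,"ay":0,"az":0},
  {"claw":1,"tx":0,"ty":0,"tz":0,"ax":0,"ay":0,"az":0},
  {"claw":1,"tx":0,"ty":0,"tz":0,"ax":0,"ay":0,"az":0},
], squeeze=60)

```text
clock: 4.58
tcp_pos: [0.5833, 0.024, 0.247]
orientation: [-0.311, 3.124, 0.006]
contact_force: [-4.7, 7.2, 8.9]
grip_width: 0.0427
gripper_force: 59.5
```

Run:
```python
from h import *
to(0.583,0.0225,0.247,101.3)
```

```text
clock 4.6 tcp [0.5833 0.024  0.247 ] yaw 101.37 down [ 0.002  0.004 -1.   ] j7 1.78 w 0.0427 gf 59.5 F [-4.7  7.2  8.9]
 az 0.07 then shift [ 0.0005 -0.0014 -0.    ]
```

Call:
arm_command([
  {"claw":1,"tx":0,"ty":0.002,"tz":0,"ax":0,"ay":0,"az":0},
  {"claw":1,"tx":-0.0075,"ty":0,"tz":-0.0092,"ax":0,"ay":0,"az":0},
  {"claw":1,"tx":-0.0094,"ty":0,"tz":-0.0087,"ax":0,"ay":0,"az":0},
  {"claw":1,"tx":-0.0105,"ty":0,"tz":-0.0071,"ax":0,"ay":0,"az":0},
  {"claw":1,"tx":-0.0115,"ty":0,"tz":-0.0055,"ax":0,"ay":0,"az":0},
  {"claw":1,"tx":-0.0122,"ty":0,"tz":-0.0037,"ax":0,"ay":0,"az":0},
  {"claw":1,"tx":-0.0126,"ty":0,"tz":-0.0019,"ax":0,"ay":0,"az":0},
  {"claw":1,"tx":-0.0127,"ty":0,"tz":0.0001,"ax":0,"ay":0,"az":0},
  {"claw":1,"tx":-0.0126,"ty":0,"tz":0.0019,"ax":0,"ay":0,"az":0},
  {"claw":1,"tx":0,"ty":0,"tz":0,"ax":0,"ay":0,"az":0},
])

```text
clock: 5.42
tcp_pos: [0.6718, 0.0424, 0.2802]
orientation: [-0.31, 3.122, 0.002]
contact_force: [3.9, 3.7, -0.1]
grip_width: 0.0419
gripper_force: 61.5
```

Run:
```python
from h import *
to(0.583,0.0225,0.247,101.3)
save('scene','s2.png'); find('lift_bar','scene')
x=cv2.imread('pics/s2.png')[180:330,220:370]; cv2.imwrite('pics/s2c.png',cv2.resize(x,None,fx=3,fy=3))
```

```text
clock 5.4 tcp [0.6718 0.0424 0.2802] yaw 101.35 down [ 0.004  0.002 -1.   ] j7 1.76 w 0.0419 gf 61.5 F [ 3.9  3.7 -0.1]
 az 0.05 then shift [ 0.0911 -0.0022  0.0327]
scene tip_of lift_bar 0.59 [0.6632 0.0428 0.13  ] [276. 256.]
```

View pics/s2c.png

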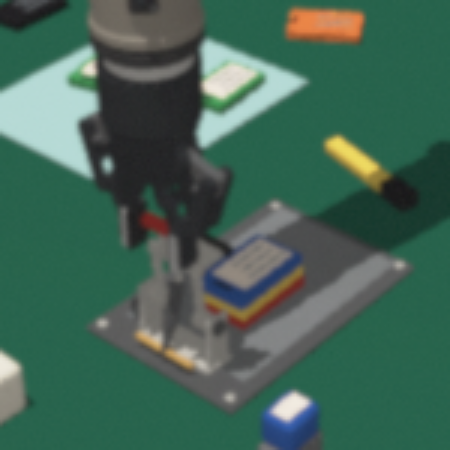

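The arm leans back past centre and the pile is intact. I'll release and back off.

Call:
arm_command([
  {"claw":0.3,"tx":0,"ty":0,"tz":0,"ax":0,"ay":0,"az":0},
  {"claw":0,"tx":0,"ty":0,"tz":0,"ax":0,"ay":0,"az":0},
  {"claw":0,"tx":0,"ty":0,"tz":0,"ax":0,"ay":0,"az":0},
  {"claw":0,"tx":0,"ty":0,"tz":-0.02,"ax":0,"ay":0,"az":0},
  {"claw":0,"tx":0,"ty":0,"tz":-0.035,"ax":0,"ay":0,"az":0},
  {"claw":0,"tx":0,"ty":0,"tz":-0.035,"ax":0,"ay":0,"az":0},
  {"claw":0,"tx":0.035,"ty":0,"tz":-0.01,"ax":0,"ay":0,"az":0},
  {"claw":0,"tx":0.035,"ty":0,"tz":0,"ax":0,"ay":0,"az":0},
  {"claw":0,"tx":0.03,"ty":0,"tz":0,"ax":0,"ay":0,"az":0},
  {"claw":0,"tx":0,"ty":0,"tz":0,"ax":0,"ay":0,"az":0},
])

```text
clock: 6.35
tcp_pos: [0.5663, 0.0187, 0.3786]
orientation: [0.303, -3.122, -0.0]
contact_force: [-0.4, -0.1, -0.1]
grip_width: 0.0851
gripper_force: 0.0
```

Run:
```python
from h import *
to(0.572,0.022,0.207,101.3)
im=save('scene','s3.png'); im2=save('top','t3.png')
for t in ['lift_bar','case_blue_c','clip_hinge','pile_spot']: find(t,'scene'); find(t,'top')
H,S,V=masks(im2); m=((S>120)&(H>100)&(H<125)&(V>70)).astype(np.uint8)
print(blob('top',m,0.041,(295,195,345,250)))
H,S,V=masks(im); m=((S>100)&(H>100)&(H<125)&(V>60)).astype(np.uint8)
print(blob('scene',m,0.041,(270,240,340,310)))
x=np.hstack([cv2.imread('pics/s3.png')[200:320,240:360],cv2.imread('pics/t3.png')[160:280,260:380]]); cv2.imwrite('pics/s3c.png',cv2.resize(x,None,fx=3.3,fy=3.3))
```

```text
clock 6.3 tcp [0.5663 0.0187 0.3786] yaw 101.1 down [-0.005 -0.    -1.   ] j7 1.72 w 0.0851 gf 0.0 F [-0.4 -0.1 -0.1]
 az -0.2 then shift [-0.0071  0.0021  0.1716]
scene tip_of lift_bar 0.61 [0.6831 0.0465 0.126 ] [269. 262.]
scene tip_of case_blue_c 0.59 [0.5734 0.0242 0.0331] [303. 271.]
scene tip_of clip_hinge 0.61 [0.6474 0.0392 0.0466] [282. 282.]
scene tip_of pile_spot 0.79 [0.5688 0.02   0.005 ] [303. 278.]Traceback (most recent call last):
  File "<stdin>", line 6, in <module>
  File "h.py", line 27, in blob
    n,l,s,c=cv2.connectedComponentsWithStats(k); i=1+np.argmax(s[1:,4])
                                                     ~~~~~~~~~^^^^^^^^^
    return _wrapfunc(a, 'argmax', axis=axis, out=out, **kwds)
    return bound(*args, **kwds)
ValueError: attempt to get argmax of an empty sequence
```

Run:
```python
from h import *
im=cv2.imread('pics/s3.png')[:,:,::-1].copy()
H,S,V=masks(im); m=(((S>100)&(H>100)&(H<128)&(V>60))).astype(np.uint8)
print(blob('scene',m,0.041,(270,240,340,310)))
x=cv2.imread('pics/s3.png')[230:310,250:350]; cv2.imwrite('pics/s3c.png',cv2.resize(x,None,fx=6,fy=6,interpolation=cv2.INTER_CUBIC))
```

```text
(170, array([0.5889, 0.04  ]), array([0.5742, 0.0271]), array([87., 54.]), 13.1)
```

View pics/s3c.png

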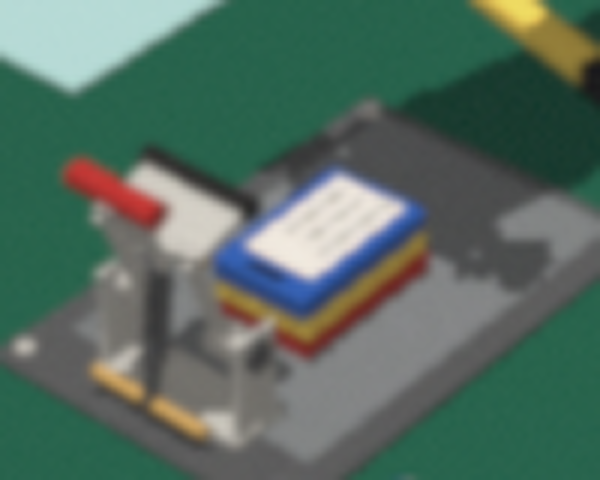

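Run:
```python
from h import *
c=np.array([(340,165),(428,210),(306,300),(215,258)])/6+[250,230]-0.4
P=np.array([onplane('scene',u,0.041)[:2] for u in c]); print(P.round(4),P.mean(0).round(4))
for i in range(4):
    d=P[(i+1)%4]-P[i]; print(np.linalg.norm(d).round(4),np.degrees(np.arctan2(d[1],d[0])).round(1))
to(0.573,0.0235,0.207,101.3)
```

```text
[[ 0.5366 -0.0081]
 [ 0.5275  0.04  ]
 [ 0.6036  0.0558]
 [ 0.616   0.0109]] [0.5709 0.0247]
0.0489 100.7
0.0777 11.7
0.0466 -74.6
0.0816 -166.6
clock 6.8 tcp [0.5722 0.0214 0.3785] yaw 101.28 down [-0. -0. -1.] j7 1.72 w 0.0859 gf 0.0 F [0.1 0.8 0.6]
 az -0.02 then shift [-0.0013  0.0019  0.1715]
```

Run:
```python
from h import *
for s in (1,-1):
  for h in (.160,.173):
    p=np.array([.5836,.0216,.3266-h])+s*.050*np.array([-.196,.981,0]); print('open',s,h,pix('scene',p).round(1), (2*(pix('scene',p)-[150,130])).round(0))
for s in (1,-1):
  for h in (.165,.173):
    p=np.array([.6718,.0424,.2802-h])+s*.029*np.array([-.196,.981,0]); print('44',s,h,(3*(pix('scene',p)-[220,180])).round(0))
a=cv2.resize(cv2.imread('pics/s1.png')[205:245,265:330],None,fx=6,fy=6,interpolation=2)
b=cv2.resize(cv2.imread('pics/s2.png')[240:280,250:315],None,fx=6,fy=6,interpolation=2)
for s in (1,-1):
  for h,c in ((.160,(0,0,255)),(.173,(0,255,255))):
    p=pix('scene',np.array([.5836,.0216,.3266-h])+s*.050*np.array([-.196,.981,0])); cv2.circle(a,tuple(int(v) for v in (p-[265,205])*6),3,c,-1)
    p=pix('scene',np.array([.6718,.0424,.2802-h])+s*.029*np.array([-.196,.981,0])); cv2.circle(b,tuple(int(v) for v in (p-[250,240])*6),3,c,-1)
cv2.imwrite('pics/tips.png',np.hstack([a,b]))
```

```text
open 1 0.16 [314.1 234.5] [328. 209.]
open 1 0.173 [314.1 239.2] [328. 218.]
open -1 0.16 [282.  219.5] [264. 179.]
open -1 0.173 [282.2 224.1] [264. 188.]
44 1 0.165 [186. 264.]
44 1 0.173 [186. 272.]
44 -1 0.165 [130. 234.]
44 -1 0.173 [131. 242.]
```

View pics/tips.png

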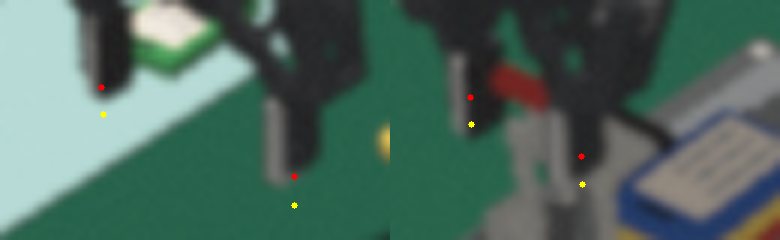

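Call:
arm_command([
  {"claw":0,"tx":0,"ty":0.002,"tz":0.035,"ax":0,"ay":0,"az":0},
  {"claw":0,"tx":0,"ty":0,"tz":0.035,"ax":0,"ay":0,"az":0},
  {"claw":0,"tx":0,"ty":0,"tz":0.035,"ax":0,"ay":0,"az":0},
  {"claw":0,"tx":0,"ty":0,"tz":0.035,"ax":0,"ay":0,"az":0},
  {"claw":0,"tx":0,"ty":0,"tz":0.02,"ax":0,"ay":0,"az":0},
  {"claw":0,"tx":0,"ty":0,"tz":0.0135,"ax":0,"ay":0,"az":0},
  {"claw":0.2,"tx":0,"ty":0,"tz":0,"ax":0,"ay":0,"az":0},
  {"claw":0.3,"tx":0,"ty":0,"tz":0,"ax":0,"ay":0,"az":0},
  {"claw":1,"tx":0,"ty":0,"tz":0,"ax":0,"ay":0,"az":0},
  {"claw":1,"tx":0,"ty":0,"tz":0,"ax":0,"ay":0,"az":0},
], squeeze=35)

```text
clock: 7.68
tcp_pos: [0.5721, 0.0232, 0.2068]
orientation: [-0.308, 3.124, 0.0]
contact_force: [0.3, 0.4, -0.2]
grip_width: 0.0486
gripper_force: 36.0
```

Call:
arm_command([
  {"claw":1,"tx":0,"ty":0,"tz":0,"ax":0,"ay":0,"az":0},
  {"claw":1,"tx":0,"ty":0,"tz":0,"ax":0,"ay":0,"az":0},
  {"claw":1,"tx":0,"ty":0,"tz":-0.005,"ax":0,"ay":0,"az":0},
  {"claw":1,"tx":0,"ty":0,"tz":-0.01,"ax":0,"ay":0,"az":0},
  {"claw":1,"tx":0,"ty":0,"tz":-0.02,"ax":0,"ay":0,"az":0},
  {"claw":1,"tx":0,"ty":0,"tz":-0.03,"ax":0,"ay":0,"az":0},
  {"claw":1,"tx":0,"ty":0,"tz":-0.03,"ax":0,"ay":0,"az":0},
  {"claw":1,"tx":0,"ty":0,"tz":-0.03,"ax":0,"ay":0,"az":0},
  {"claw":1,"tx":0,"ty":0,"tz":0,"ax":0,"ay":0,"az":0},
  {"claw":1,"tx":0,"ty":0,"tz":0,"ax":0,"ay":0,"az":0},
])

```text
clock: 8.52
tcp_pos: [0.5718, 0.0232, 0.3329]
orientation: [-0.308, 3.122, 0.001]
contact_force: [-0.5, 0.1, -1.7]
grip_width: 0.0487
gripper_force: 40.2
```

Run:
```python
from h import *
to(0.4345,0.2683,0.195,123.8)
im=save('scene','s4.png')
x=im[170:320,230:380]; cv2.imwrite('pics/s4c.png',cv2.resize(x,None,fx=3,fy=3,interpolation=cv2.INTER_CUBIC)[:,:,::-1])
```

```text
clock 8.5 tcp [0.5718 0.0232 0.3329] yaw 101.27 down [ 0.005  0.001 -1.   ] j7 1.74 w 0.0487 gf 40.2 F [-0.5  0.1 -1.7]
 az -22.53 then shift [-0.0216  0.2802  0.1376]
```

View pics/s4c.png

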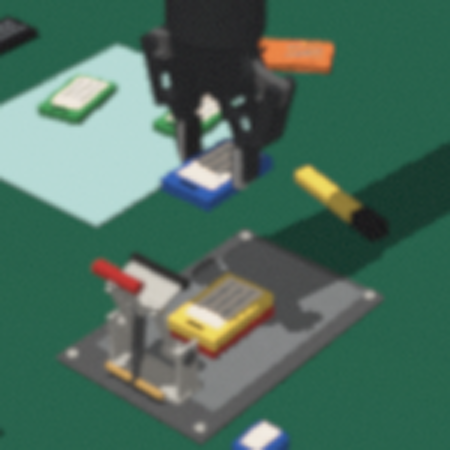

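Blue is level in the grip, and yellow on red stays in place. I'll carry blue to its pocket.

Call:
arm_command([
  {"claw":1,"tx":0,"ty":0,"tz":0,"ax":0,"ay":0,"az":-5.63},
  {"claw":1,"tx":0,"ty":0,"tz":0,"ax":0,"ay":0,"az":-5.63},
  {"claw":1,"tx":0,"ty":0,"tz":0,"ax":0,"ay":0,"az":-5.63},
  {"claw":1,"tx":0,"ty":0,"tz":0,"ax":0,"ay":0,"az":-5.63},
  {"claw":1,"tx":-0.0027,"ty":0.025,"tz":0,"ax":0,"ay":0,"az":0},
  {"claw":1,"tx":-0.0027,"ty":0.035,"tz":0,"ax":0,"ay":0,"az":0},
  {"claw":1,"tx":-0.0027,"ty":0.035,"tz":0,"ax":0,"ay":0,"az":0},
  {"claw":1,"tx":-0.0027,"ty":0.035,"tz":0,"ax":0,"ay":0,"az":0},
  {"claw":1,"tx":-0.0027,"ty":0.035,"tz":0,"ax":0,"ay":0,"az":0},
  {"claw":1,"tx":-0.0027,"ty":0.035,"tz":0,"ax":0,"ay":0,"az":0},
])

```text
clock: 9.4
tcp_pos: [0.4718, 0.1994, 0.329]
orientation: [0.912, -3.003, 0.001]
contact_force: [2.2, 0.2, 0.2]
grip_width: 0.0488
gripper_force: 40.2
```

Call:
arm_command([
  {"claw":1,"tx":-0.0027,"ty":0.035,"tz":0,"ax":0,"ay":0,"az":0},
  {"claw":1,"tx":-0.0027,"ty":0.03,"tz":0,"ax":0,"ay":0,"az":0},
  {"claw":1,"tx":0,"ty":0.015,"tz":0,"ax":0,"ay":0,"az":0},
  {"claw":1,"tx":0,"ty":0,"tz":0.03,"ax":0,"ay":0,"az":0},
  {"claw":1,"tx":0,"ty":0,"tz":0.03,"ax":0,"ay":0,"az":0},
  {"claw":1,"tx":0,"ty":0,"tz":0.03,"ax":0,"ay":0,"az":0},
  {"claw":1,"tx":0,"ty":0,"tz":0.02,"ax":0,"ay":0,"az":0},
  {"claw":1,"tx":0,"ty":0,"tz":0,"ax":0,"ay":0,"az":0},
  {"claw":1,"tx":0,"ty":0,"tz":0,"ax":0,"ay":0,"az":0},
  {"claw":1,"tx":0,"ty":0,"tz":0,"ax":0,"ay":0,"az":0},
])

```text
clock: 10.23
tcp_pos: [0.4337, 0.268, 0.2208]
orientation: [-0.913, 3.006, -0.0]
contact_force: [0.9, -0.8, -0.6]
grip_width: 0.0485
gripper_force: 40.2
```

Run:
```python
from h import *
to(0.4345,0.2683,0.183,123.8)
im=save('scene','s5.png'); im2=save('top','t5.png')
find('case_blue_c','scene')
x=im[250:400,350:500]; y=im2[210:310,180:280]
cv2.imwrite('pics/s5c.png',np.hstack([cv2.resize(x,(390,390),interpolation=2),cv2.resize(y,(390,390),interpolation=2)])[:,:,::-1])
```

```text
clock 10.2 tcp [0.4337 0.268  0.2208] yaw 123.78 down [ 0.  0. -1.] j7 1.53 w 0.0485 gf 40.2 F [ 0.9 -0.8 -0.6]
 az -0.02 then shift [-0.0008 -0.0002  0.0378]
scene tip_of case_blue_c 0.84 [0.4362 0.2691 0.0461] [414. 295.]
scene tip_of case_blue_c 0.63 [ 0.572  0.504 -0.004] [456. 406.]
scene tip_of case_blue_c 0.4 [ 0.5131  0.3197 -0.0023] [406. 337.]
```

View pics/s5c.png

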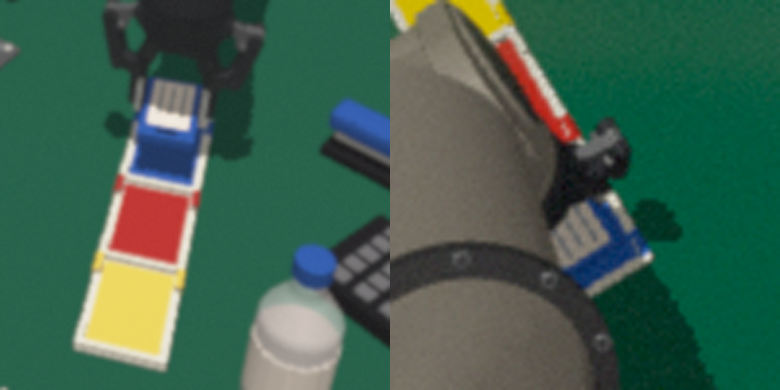

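Call:
arm_command([
  {"claw":1,"tx":0,"ty":0,"tz":0.015,"ax":0,"ay":0,"az":0},
  {"claw":1,"tx":0,"ty":0,"tz":0.01,"ax":0,"ay":0,"az":0},
  {"claw":1,"tx":0,"ty":0,"tz":0.007,"ax":0,"ay":0,"az":0},
  {"claw":1,"tx":0,"ty":0,"tz":0.003,"ax":0,"ay":0,"az":0},
  {"claw":1,"tx":0,"ty":0,"tz":0.002,"ax":0,"ay":0,"az":0},
  {"claw":1,"tx":0,"ty":0,"tz":0,"ax":0,"ay":0,"az":0},
  {"claw":1,"tx":0,"ty":0,"tz":0,"ax":0,"ay":0,"az":0},
  {"claw":1,"tx":0,"ty":0,"tz":0,"ax":0,"ay":0,"az":0},
  {"claw":1,"tx":0,"ty":0,"tz":0,"ax":0,"ay":0,"az":0},
  {"claw":1,"tx":0,"ty":0,"tz":0,"ax":0,"ay":0,"az":0},
])

```text
clock: 11.22
tcp_pos: [0.4336, 0.268, 0.1836]
orientation: [-0.913, 3.006, 0.0]
contact_force: [0.4, 0.5, -1.1]
grip_width: 0.0487
gripper_force: 40.2
```

Call:
arm_command([
  {"claw":1,"tx":0,"ty":0,"tz":0.001,"ax":0,"ay":0,"az":0},
  {"claw":1,"tx":0,"ty":0,"tz":0,"ax":0,"ay":0,"az":0},
  {"claw":0.3,"tx":0,"ty":0,"tz":0,"ax":0,"ay":0,"az":0},
  {"claw":0,"tx":0,"ty":0,"tz":0,"ax":0,"ay":0,"az":0},
  {"claw":0,"tx":0,"ty":0,"tz":0,"ax":0,"ay":0,"az":0},
  {"claw":0,"tx":0,"ty":0,"tz":-0.02,"ax":0,"ay":0,"az":0},
  {"claw":0,"tx":0,"ty":0,"tz":-0.035,"ax":0,"ay":0,"az":0},
  {"claw":0,"tx":0,"ty":0,"tz":-0.035,"ax":0,"ay":0,"az":0},
  {"claw":0,"tx":0,"ty":0,"tz":-0.03,"ax":0,"ay":0,"az":0},
  {"claw":0,"tx":0,"ty":0,"tz":-0.03,"ax":0,"ay":0,"az":0},
])

```text
clock: 12.05
tcp_pos: [0.4333, 0.2678, 0.3341]
orientation: [-0.913, 3.006, 0.0]
contact_force: [0.7, 0.0, 0.4]
grip_width: 0.0849
gripper_force: 0.0
```

Call:
arm_command([
  {"claw":0,"tx":0.0027,"ty":-0.03,"tz":0,"ax":0,"ay":0,"az":0},
  {"claw":0,"tx":0.0027,"ty":-0.035,"tz":0,"ax":0,"ay":0,"az":0},
  {"claw":0,"tx":0.0027,"ty":-0.035,"tz":0,"ax":0,"ay":0,"az":0},
  {"claw":0,"tx":0.0027,"ty":-0.035,"tz":0,"ax":0,"ay":0,"az":0},
  {"claw":0,"tx":0.0027,"ty":-0.035,"tz":0,"ax":0,"ay":0,"az":0},
  {"claw":0,"tx":0,"ty":0,"tz":0,"ax":0,"ay":0,"az":5.63},
  {"claw":0,"tx":0,"ty":0,"tz":0,"ax":0,"ay":0,"az":5.63},
  {"claw":0,"tx":0,"ty":0,"tz":0,"ax":0,"ay":0,"az":5.63},
  {"claw":0,"tx":0,"ty":0,"tz":0,"ax":0,"ay":0,"az":5.63},
  {"claw":0,"tx":0,"ty":0,"tz":0,"ax":0,"ay":0,"az":0},
])

```text
clock: 12.88
tcp_pos: [0.5167, 0.1191, 0.3322]
orientation: [0.303, -3.127, 0.0]
contact_force: [-0.1, -0.6, -0.4]
grip_width: 0.0854
gripper_force: 0.0
```

Run:
```python
from h import *
to(0.572,0.0235,0.26,101.3)
im=save('scene','s6.png'); im2=save('top','t6.png')
H,S,V=masks(im2)
print('pile y',blob('top',((S>110)&(H>18)&(H<36)&(V>90)).astype(np.uint8),0.029,(295,195,345,250)))
print('pile r',blob('top',((S>110)&((H<8)|(H>172))&(V>60)).astype(np.uint8),0.017,(300,212,345,250)))
print('rack b',blob('top',((S>110)&(H>100)&(H<125)&(V>70)).astype(np.uint8),0.014,(200,240,260,300)))
find('case_blue_c','top');find('case_blue_c','scene');find('case_yellow_c','top');find('case_yellow_c','scene');find('case_red_c','scene')
y=np.hstack([im2[180:300,190:350],im[250:370,340:500]])
cv2.imwrite('pics/s6c.png',cv2.resize(y,None,fx=2.5,fy=2.5,interpolation=2)[:,:,::-1])
```

```text
clock 12.9 tcp [0.5167 0.1191 0.3322] yaw 101.07 down [-0. -0. -1.] j7 1.52 w 0.0854 gf 0.0 F [-0.1 -0.6 -0.4]
 az -0.23 then shift [-0.0355 -0.1046  0.0722]
pile y (252, array([0.5743, 0.0218]), array([0.571 , 0.0212]), array([82., 51.]), 12.8)
pile r (7, array([ 0.5336, -0.0024]), array([ 0.5334, -0.0023]), array([14.,  3.]), -69.9)
rack b (219, array([0.4397, 0.281 ]), array([0.4342, 0.268 ]), array([85., 55.]), 33.5)
top tip_of case_blue_c 0.61 [0.4372 0.2728 0.0034] [226. 266.]
top tip_of case_blue_c 0.57 [0.4344 0.2691 0.0108] [226. 267.]
scene tip_of case_blue_c 0.56 [0.4345 0.2669 0.0065] [412. 307.]
top tip_of case_yellow_c 0.86 [0.5758 0.0199 0.024 ] [320. 217.]
scene tip_of case_yellow_c 0.95 [0.5687 0.0211 0.0215] [303. 273.]
scene tip_of case_yellow_c 0.46 [ 0.7537 -0.1819 -0.0014] [199. 270.]
scene tip_of case_red_c 0.49 [0.5685 0.025  0.0086] [304. 278.]
scene tip_of case_red_c 0.34 [ 0.7047 -0.3239 -0.0021] [191. 240.]
```

View pics/s6c.png

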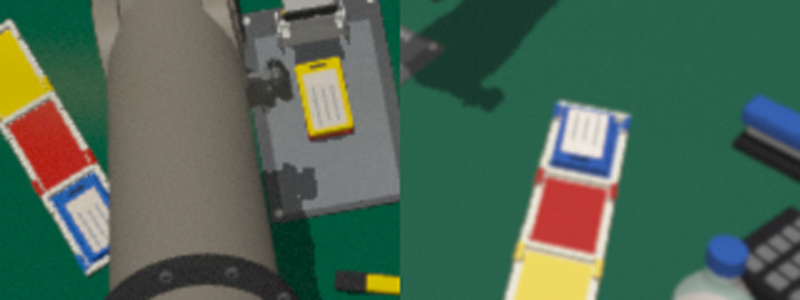

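Blue lies in its pocket and the yellow case now tops the pile. I'll pick yellow next.

Call:
arm_command([
  {"claw":0,"tx":-0.0114,"ty":-0.0351,"tz":0,"ax":0,"ay":0,"az":-0.2},
  {"claw":0,"tx":-0.0114,"ty":-0.0351,"tz":0,"ax":0,"ay":0,"az":0},
  {"claw":0,"tx":-0.0114,"ty":-0.0351,"tz":0,"ax":0,"ay":0,"az":0},
  {"claw":0,"tx":0,"ty":0,"tz":0.035,"ax":0,"ay":0,"az":0},
  {"claw":0,"tx":0,"ty":0,"tz":0.035,"ax":0,"ay":0,"az":0},
  {"claw":0,"tx":0,"ty":0,"tz":0.035,"ax":0,"ay":0,"az":0},
  {"claw":0,"tx":0,"ty":0,"tz":0.02,"ax":0,"ay":0,"az":0},
  {"claw":0,"tx":0,"ty":0,"tz":0.013,"ax":0,"ay":0,"az":0},
  {"claw":0,"tx":0,"ty":0,"tz":0,"ax":0,"ay":0,"az":0},
  {"claw":0,"tx":0,"ty":0,"tz":0,"ax":0,"ay":0,"az":0},
])

```text
clock: 14.07
tcp_pos: [0.5714, 0.0227, 0.1945]
orientation: [0.314, -3.126, 0.0]
contact_force: [0.3, -0.1, 0.0]
grip_width: 0.0851
gripper_force: 0.0
```

Run:
```python
from h import *
to(0.571,0.0225,0.194,101.3)
```

```text
clock 14.1 tcp [0.5714 0.0227 0.1945] yaw 101.48 down [-0. -0. -1.] j7 1.8 w 0.0851 gf 0.0 F [ 0.3 -0.1  0. ]
 az 0.18 then shift [ 0.0004 -0.0001  0.0005]
```

Call:
arm_command([
  {"claw":0.3,"tx":0,"ty":0,"tz":0,"ax":0,"ay":0,"az":0},
  {"claw":1,"tx":0,"ty":0,"tz":0,"ax":0,"ay":0,"az":0},
  {"claw":1,"tx":0,"ty":0,"tz":0,"ax":0,"ay":0,"az":0},
  {"claw":1,"tx":0,"ty":0,"tz":0,"ax":0,"ay":0,"az":0},
  {"claw":1,"tx":0,"ty":0,"tz":0,"ax":0,"ay":0,"az":0},
  {"claw":1,"tx":0,"ty":0,"tz":-0.01,"ax":0,"ay":0,"az":0},
  {"claw":1,"tx":0,"ty":0,"tz":-0.03,"ax":0,"ay":0,"az":0},
  {"claw":1,"tx":0,"ty":0,"tz":-0.03,"ax":0,"ay":0,"az":0},
  {"claw":1,"tx":0,"ty":0,"tz":-0.035,"ax":0,"ay":0,"az":0},
  {"claw":1,"tx":0,"ty":0,"tz":-0.035,"ax":0,"ay":0,"az":0},
])

```text
clock: 14.9
tcp_pos: [0.5707, 0.0226, 0.3366]
orientation: [0.314, -3.126, -0.0]
contact_force: [0.7, -0.3, -0.6]
grip_width: 0.0484
gripper_force: 36.4
```

Call:
arm_command([
  {"claw":1,"tx":0,"ty":0,"tz":0,"ax":0,"ay":0,"az":-5.6},
  {"claw":1,"tx":0,"ty":0,"tz":0,"ax":0,"ay":0,"az":-5.6},
  {"claw":1,"tx":0,"ty":0,"tz":0,"ax":0,"ay":0,"az":-5.6},
  {"claw":1,"tx":0,"ty":0,"tz":0,"ax":0,"ay":0,"az":-5.6},
  {"claw":1,"tx":-0.0239,"ty":0.0312,"tz":0,"ax":0,"ay":0,"az":0},
  {"claw":1,"tx":-0.0239,"ty":0.0312,"tz":0,"ax":0,"ay":0,"az":0},
  {"claw":1,"tx":-0.0239,"ty":0.0312,"tz":0,"ax":0,"ay":0,"az":0},
  {"claw":1,"tx":-0.0239,"ty":0.0312,"tz":0,"ax":0,"ay":0,"az":0},
  {"claw":1,"tx":-0.0239,"ty":0.0312,"tz":0,"ax":0,"ay":0,"az":0},
  {"claw":1,"tx":-0.0239,"ty":0.0312,"tz":0,"ax":0,"ay":0,"az":0},
])

```text
clock: 15.73
tcp_pos: [0.5856, 0.2598, 0.3356]
orientation: [-0.915, 3.004, 0.0]
contact_force: [1.4, 0.8, -1.4]
grip_width: 0.0482
gripper_force: 36.4
```

Call:
arm_command([
  {"claw":1,"tx":-0.0239,"ty":0.0312,"tz":0,"ax":0,"ay":0,"az":0},
  {"claw":1,"tx":-0.0239,"ty":0.0312,"tz":0,"ax":0,"ay":0,"az":0},
  {"claw":1,"tx":-0.0239,"ty":0.0312,"tz":0,"ax":0,"ay":0,"az":0},
  {"claw":1,"tx":0,"ty":0,"tz":0.03,"ax":0,"ay":0,"az":0},
  {"claw":1,"tx":0,"ty":0,"tz":0.035,"ax":0,"ay":0,"az":0},
  {"claw":1,"tx":0,"ty":0,"tz":0.03,"ax":0,"ay":0,"az":0},
  {"claw":1,"tx":0,"ty":0,"tz":0.02,"ax":0,"ay":0,"az":0},
  {"claw":1,"tx":0,"ty":0,"tz":0,"ax":0,"ay":0,"az":0},
  {"claw":1,"tx":0,"ty":0,"tz":0,"ax":0,"ay":0,"az":0},
  {"claw":1,"tx":0,"ty":0,"tz":0,"ax":0,"ay":0,"az":0},
])

```text
clock: 16.57
tcp_pos: [0.594, 0.3761, 0.2216]
orientation: [-0.914, 3.003, 0.001]
contact_force: [0.6, 0.5, -0.1]
grip_width: 0.0485
gripper_force: 36.4
```

Run:
```python
from h import *
to(0.5939,0.3753,0.1835,123.8)
im=save('scene','s7.png'); find('case_yellow_c','scene');find('case_red_c','scene')
```

```text
clock 16.6 tcp [0.594  0.3761 0.2216] yaw 123.86 down [ 0.002  0.002 -1.   ] j7 1.58 w 0.0485 gf 36.4 F [ 0.6  0.5 -0.1]
 az 0.06 then shift [ 0.0007 -0.0006  0.038 ]
scene tip_of case_yellow_c 0.85 [0.5883 0.3752 0.0494] [403. 351.]
scene tip_of case_yellow_c 0.21 [ 0.2986  0.4281 -0.0034] [504. 322.]
scene tip_of case_red_c 0.86 [0.5686 0.0222 0.0117] [304. 277.]
```

Call:
arm_command([
  {"claw":1,"tx":0,"ty":0,"tz":0.015,"ax":0,"ay":0,"az":0},
  {"claw":1,"tx":0,"ty":0,"tz":0.01,"ax":0,"ay":0,"az":0},
  {"claw":1,"tx":0,"ty":0,"tz":0.007,"ax":0,"ay":0,"az":0},
  {"claw":1,"tx":0,"ty":0,"tz":0.003,"ax":0,"ay":0,"az":0},
  {"claw":1,"tx":0,"ty":0,"tz":0.003,"ax":0,"ay":0,"az":0},
  {"claw":1,"tx":0,"ty":0,"tz":0,"ax":0,"ay":0,"az":0},
  {"claw":1,"tx":0,"ty":0,"tz":0,"ax":0,"ay":0,"az":0},
  {"claw":1,"tx":0,"ty":0,"tz":0,"ax":0,"ay":0,"az":0},
  {"claw":1,"tx":0,"ty":0,"tz":0,"ax":0,"ay":0,"az":0},
  {"claw":1,"tx":0,"ty":0,"tz":0,"ax":0,"ay":0,"az":0},
])

```text
clock: 17.55
tcp_pos: [0.5929, 0.3756, 0.1825]
orientation: [0.914, -3.004, 0.0]
contact_force: [-6.3, -3.6, 15.1]
grip_width: 0.0483
gripper_force: 40.4
```

Run:
```python
from h import *
im=save('scene','s8.png')
cv2.imwrite('pics/s8c.png',cv2.resize(im[310:400,360:460],None,fx=6,fy=6,interpolation=2)[:,:,::-1])
```

```text
(no output)
```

View pics/s8c.png

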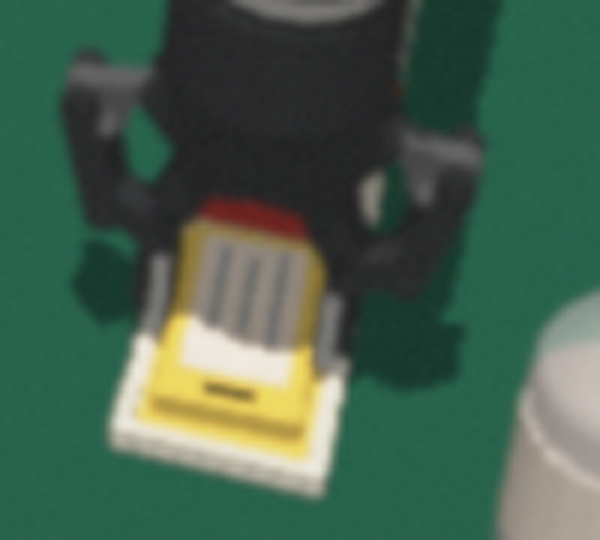

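The yellow case sits about 5 mm too far toward the red pocket, with a wide gap at its outer end. I'll lift it, shift it outward and lower again.

Call:
arm_command([
  {"claw":1,"tx":0,"ty":0,"tz":-0.006,"ax":0,"ay":0,"az":0},
  {"claw":1,"tx":0,"ty":0,"tz":-0.006,"ax":0,"ay":0,"az":0},
  {"claw":1,"tx":-0.005,"ty":0,"tz":0,"ax":0,"ay":0,"az":0},
  {"claw":1,"tx":0,"ty":0,"tz":0,"ax":0,"ay":0,"az":0},
  {"claw":1,"tx":0,"ty":0,"tz":0.004,"ax":0,"ay":0,"az":0},
  {"claw":1,"tx":0,"ty":0,"tz":0.004,"ax":0,"ay":0,"az":0},
  {"claw":1,"tx":0,"ty":0,"tz":0.003,"ax":0,"ay":0,"az":0},
  {"claw":1,"tx":0,"ty":0,"tz":0,"ax":0,"ay":0,"az":0},
  {"claw":1,"tx":0,"ty":0,"tz":0,"ax":0,"ay":0,"az":0},
  {"claw":1,"tx":0,"ty":0,"tz":0,"ax":0,"ay":0,"az":0},
])

```text
clock: 18.43
tcp_pos: [0.5972, 0.3785, 0.1823]
orientation: [0.915, -3.005, 0.0]
contact_force: [-2.6, -1.4, 5.6]
grip_width: 0.0484
gripper_force: 40.7
```

Run:
```python
from h import *
to(0.5939,0.3753,0.1835,123.8)
im=save('scene','s9.png'); find('case_yellow_c','scene')
cv2.imwrite('pics/s9c.png',cv2.resize(im[310:400,360:460],None,fx=6,fy=6,interpolation=2)[:,:,::-1])
```

```text
clock 18.4 tcp [0.5972 0.3785 0.1823] yaw 123.88 down [-0.001 -0.    -1.   ] j7 1.58 w 0.0484 gf 40.7 F [-2.6 -1.4  5.6]
 az 0.08 then shift [ 0.0046 -0.0008 -0.0012]
scene tip_of case_yellow_c 0.68 [ 0.5722  0.5074 -0.003 ] [457. 407.]
scene tip_of case_yellow_c 0.67 [ 0.7592 -0.1854 -0.0014] [197. 270.]
scene tip_of case_yellow_c 0.62 [0.5956 0.3754 0.0096] [399. 367.]
scene tip_of case_yellow_c 0.34 [ 0.4164  0.5163 -0.0025] [508. 370.]
```

View pics/s9c.png

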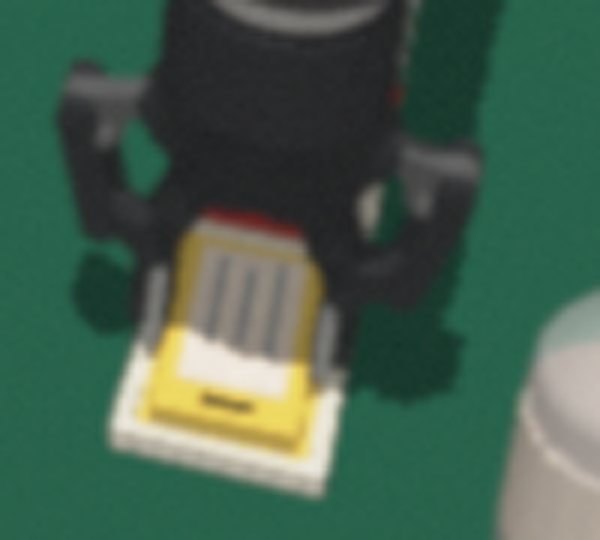

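The case is now inside the rim, with the white divider visible behind it. I'll release and go back.

Call:
arm_command([
  {"claw":0.3,"tx":0,"ty":0,"tz":0,"ax":0,"ay":0,"az":0},
  {"claw":0,"tx":0,"ty":0,"tz":0,"ax":0,"ay":0,"az":0},
  {"claw":0,"tx":0,"ty":0,"tz":0,"ax":0,"ay":0,"az":0},
  {"claw":0,"tx":0,"ty":0,"tz":-0.02,"ax":0,"ay":0,"az":0},
  {"claw":0,"tx":0,"ty":0,"tz":-0.035,"ax":0,"ay":0,"az":0},
  {"claw":0,"tx":0,"ty":0,"tz":-0.035,"ax":0,"ay":0,"az":0},
  {"claw":0,"tx":0,"ty":0,"tz":-0.035,"ax":0,"ay":0,"az":0},
  {"claw":0,"tx":0,"ty":0,"tz":-0.025,"ax":0,"ay":0,"az":0},
  {"claw":0,"tx":0.0239,"ty":-0.0312,"tz":0,"ax":0,"ay":0,"az":0},
  {"claw":0,"tx":0.0239,"ty":-0.0312,"tz":0,"ax":0,"ay":0,"az":0},
])

```text
clock: 19.37
tcp_pos: [0.5921, 0.3025, 0.3343]
orientation: [-0.922, 2.999, 0.004]
contact_force: [0.5, -0.9, -2.3]
grip_width: 0.0855
gripper_force: 0.0
```

Call:
arm_command([
  {"claw":0,"tx":0.0239,"ty":-0.0312,"tz":0,"ax":0,"ay":0,"az":0},
  {"claw":0,"tx":0.0239,"ty":-0.0312,"tz":0,"ax":0,"ay":0,"az":0},
  {"claw":0,"tx":0.0239,"ty":-0.0312,"tz":0,"ax":0,"ay":0,"az":0},
  {"claw":0,"tx":0,"ty":0,"tz":0,"ax":0,"ay":0,"az":5.6},
  {"claw":0,"tx":0,"ty":0,"tz":0,"ax":0,"ay":0,"az":5.6},
  {"claw":0,"tx":0,"ty":0,"tz":0,"ax":0,"ay":0,"az":5.6},
  {"claw":0,"tx":0,"ty":0,"tz":0,"ax":0,"ay":0,"az":5.6},
  {"claw":0,"tx":0,"ty":0,"tz":0,"ax":0,"ay":0,"az":0},
  {"claw":0,"tx":0,"ty":0,"tz":0,"ax":0,"ay":0,"az":0},
  {"claw":0,"tx":0,"ty":0,"tz":0,"ax":0,"ay":0,"az":0},
])

```text
clock: 20.2
tcp_pos: [0.5851, 0.1825, 0.3321]
orientation: [0.319, -3.125, 0.0]
contact_force: [-0.0, 0.0, -0.0]
grip_width: 0.0856
gripper_force: 0.0
```

Run:
```python
from h import *
to(0.571,0.0225,0.25,101.3)
im=save('scene','s10.png'); im2=save('top','t10.png')
H,S,V=masks(im2); red=((S>110)&((H<8)|(H>172))&(V>60)).astype(np.uint8)
print('pile r',blob('top',red,0.017,(300,208,345,250)))
print('rack y',blob('top',((S>110)&(H>18)&(H<36)&(V>90)).astype(np.uint8),0.014,(165,180,225,235)))
H,S,V=masks(im); red=((S>110)&((H<8)|(H>172))&(V>60)).astype(np.uint8)
print('pile r',blob('scene',red,0.013,(288,262,340,300)))
for t in ('case_yellow_c','case_red_c'): find(t,'scene');find(t,'top')
```

```text
clock 20.2 tcp [0.5851 0.1825 0.3321] yaw 101.65 down [-0. -0. -1.] j7 1.48 w 0.0856 gf 0.0 F [-0.  0. -0.]
 az 0.35 then shift [ 0.0452 -0.1542  0.0822]
pile r (183, array([0.566 , 0.0213]), array([0.5671, 0.02  ]), array([79., 50.]), 11.0)
rack y (270, array([0.5921, 0.3822]), array([0.5901, 0.3759]), array([95., 59.]), 27.2)
pile r (166, array([0.5804, 0.0333]), array([0.569 , 0.0214]), array([84., 54.]), 10.1)
scene tip_of case_yellow_c 0.72 [0.5931 0.3774 0.0084] [400. 367.]
top tip_of case_yellow_c 0.86 [0.5941 0.3754 0.0124] [192. 209.]
scene tip_of case_red_c 0.71 [ 0.3852 -0.2662  0.0082] [294. 209.]
scene tip_of case_red_c 0.7 [0.5678 0.0244 0.0115] [305. 277.]
scene tip_of case_red_c 0.26 [ 2.993e-01  4.298e-01 -2.000e-04] [505. 321.]
top tip_of case_red_c 0.86 [0.5683 0.0168 0.0054] [321. 221.]
top tip_of case_red_c 0.37 [ 0.7582 -0.1855  0.0038] [394. 157.]
```

Yellow sits at its pocket centre and red is at (0.568, 0.021). I'll fetch red.

Call:
arm_command([
  {"claw":0,"tx":0.0121,"ty":-0.0388,"tz":0,"ax":0,"ay":0,"az":0.35},
  {"claw":0,"tx":0.0121,"ty":-0.0388,"tz":0,"ax":0,"ay":0,"az":0},
  {"claw":0,"tx":0.0121,"ty":-0.0388,"tz":0,"ax":0,"ay":0,"az":0},
  {"claw":0,"tx":0.0121,"ty":-0.0388,"tz":0,"ax":0,"ay":0,"az":0},
  {"claw":0,"tx":0,"ty":0,"tz":0.035,"ax":0,"ay":0,"az":0},
  {"claw":0,"tx":0,"ty":0,"tz":0.035,"ax":0,"ay":0,"az":0},
  {"claw":0,"tx":0,"ty":0,"tz":0.035,"ax":0,"ay":0,"az":0},
  {"claw":0,"tx":0,"ty":0,"tz":0.025,"ax":0,"ay":0,"az":0},
  {"claw":0,"tx":0,"ty":0,"tz":0.015,"ax":0,"ay":0,"az":0},
  {"claw":0,"tx":0,"ty":0,"tz":0.004,"ax":0,"ay":0,"az":0},
])

```text
clock: 21.33
tcp_pos: [0.5666, 0.0207, 0.1805]
orientation: [0.305, -3.122, 0.0]
contact_force: [-0.0, 0.1, -0.8]
grip_width: 0.0856
gripper_force: 0.0
```

Call:
arm_command([
  {"claw":0,"tx":0,"ty":0,"tz":0,"ax":0,"ay":0,"az":0},
  {"claw":0.2,"tx":0,"ty":0,"tz":0,"ax":0,"ay":0,"az":0},
  {"claw":0.35,"tx":0,"ty":0,"tz":0,"ax":0,"ay":0,"az":0},
  {"claw":1,"tx":0,"ty":0,"tz":0,"ax":0,"ay":0,"az":0},
  {"claw":1,"tx":0,"ty":0,"tz":0,"ax":0,"ay":0,"az":0},
  {"claw":1,"tx":0,"ty":0,"tz":0,"ax":0,"ay":0,"az":0},
  {"claw":1,"tx":0,"ty":0,"tz":0,"ax":0,"ay":0,"az":0},
  {"claw":1,"tx":0,"ty":0,"tz":0,"ax":0,"ay":0,"az":0},
  {"claw":1,"tx":0,"ty":0,"tz":0,"ax":0,"ay":0,"az":0},
  {"claw":1,"tx":0,"ty":0,"tz":0,"ax":0,"ay":0,"az":0},
])

```text
clock: 22.17
tcp_pos: [0.5685, 0.0208, 0.185]
orientation: [-0.304, 3.124, 0.0]
contact_force: [-1.2, 0.1, 7.0]
grip_width: 0.0486
gripper_force: 35.0
```

Run:
```python
from h import *
to(0.514,0.3217,0.19,123.8)
```

```text
clock 22.2 tcp [0.5685 0.0208 0.185 ] yaw 101.12 down [ 0.003  0.001 -1.   ] j7 1.81 w 0.0486 gf 35.0 F [-1.2  0.1  7. ]
 az -22.68 then shift [-0.1221  0.2804 -0.0049]
```

Call:
arm_command([
  {"claw":1,"tx":0,"ty":0,"tz":-0.01,"ax":0,"ay":0,"az":0},
  {"claw":1,"tx":0,"ty":0,"tz":-0.035,"ax":0,"ay":0,"az":0},
  {"claw":1,"tx":0,"ty":0,"tz":-0.035,"ax":0,"ay":0,"az":0},
  {"claw":1,"tx":0,"ty":0,"tz":-0.035,"ax":0,"ay":0,"az":0},
  {"claw":1,"tx":0,"ty":0,"tz":-0.02,"ax":0,"ay":0,"az":0},
  {"claw":1,"tx":0,"ty":0,"tz":0,"ax":0,"ay":0,"az":-5.67},
  {"claw":1,"tx":0,"ty":0,"tz":0,"ax":0,"ay":0,"az":-5.67},
  {"claw":1,"tx":0,"ty":0,"tz":0,"ax":0,"ay":0,"az":-5.67},
  {"claw":1,"tx":0,"ty":0,"tz":0,"ax":0,"ay":0,"az":-5.67},
  {"claw":1,"tx":0,"ty":0,"tz":0,"ax":0,"ay":0,"az":0},
])

```text
clock: 23.0
tcp_pos: [0.5677, 0.0206, 0.3195]
orientation: [-0.918, 3.003, -0.0]
contact_force: [0.5, 0.3, -0.2]
grip_width: 0.0479
gripper_force: 36.5
```

Call:
arm_command([
  {"claw":1,"tx":-0.0153,"ty":0.035,"tz":0,"ax":0,"ay":0,"az":0},
  {"claw":1,"tx":-0.0153,"ty":0.035,"tz":0,"ax":0,"ay":0,"az":0},
  {"claw":1,"tx":-0.0153,"ty":0.035,"tz":0,"ax":0,"ay":0,"az":0},
  {"claw":1,"tx":-0.0153,"ty":0.035,"tz":0,"ax":0,"ay":0,"az":0},
  {"claw":1,"tx":-0.0153,"ty":0.035,"tz":0,"ax":0,"ay":0,"az":0},
  {"claw":1,"tx":-0.0153,"ty":0.035,"tz":0,"ax":0,"ay":0,"az":0},
  {"claw":1,"tx":-0.0153,"ty":0.035,"tz":0,"ax":0,"ay":0,"az":0},
  {"claw":1,"tx":-0.0153,"ty":0.035,"tz":0,"ax":0,"ay":0,"az":0},
  {"claw":1,"tx":0,"ty":0,"tz":0.02,"ax":0,"ay":0,"az":0},
  {"claw":1,"tx":0,"ty":0,"tz":0.02,"ax":0,"ay":0,"az":0},
])

```text
clock: 23.83
tcp_pos: [0.5128, 0.3256, 0.2796]
orientation: [-0.916, 3.001, 0.004]
contact_force: [0.6, -0.6, -1.6]
grip_width: 0.048
gripper_force: 36.5
```

Call:
arm_command([
  {"claw":1,"tx":0,"ty":0,"tz":0.03,"ax":0,"ay":0,"az":0},
  {"claw":1,"tx":0,"ty":0,"tz":0.02,"ax":0,"ay":0,"az":0},
  {"claw":1,"tx":0,"ty":0,"tz":0.02,"ax":0,"ay":0,"az":0},
  {"claw":1,"tx":0,"ty":0,"tz":0,"ax":0,"ay":0,"az":0},
  {"claw":1,"tx":0,"ty":0,"tz":0,"ax":0,"ay":0,"az":0},
  {"claw":1,"tx":0,"ty":0,"tz":0,"ax":0,"ay":0,"az":0},
  {"claw":1,"tx":0,"ty":0,"tz":0,"ax":0,"ay":0,"az":0},
  {"claw":1,"tx":0,"ty":0,"tz":0,"ax":0,"ay":0,"az":0},
  {"claw":1,"tx":0,"ty":0,"tz":0,"ax":0,"ay":0,"az":0},
  {"claw":1,"tx":0,"ty":0,"tz":0,"ax":0,"ay":0,"az":0},
])

```text
clock: 24.67
tcp_pos: [0.514, 0.3217, 0.2091]
orientation: [-0.913, 3.005, 0.001]
contact_force: [0.7, 0.0, -1.1]
grip_width: 0.0484
gripper_force: 36.5
```

Run:
```python
from h import *
to(0.514,0.3217,0.186,123.8)
im=save('scene','s11.png'); find('case_red_c','scene'); r.grab_frame('top'); find('case_yellow_c','scene')
```

```text
clock 24.7 tcp [0.514  0.3217 0.2091] yaw 123.79 down [ 0.001  0.001 -1.   ] j7 1.57 w 0.0484 gf 36.5 F [ 0.7  0.  -1.1]
 az -0.01 then shift [-0.      0.      0.0231]
scene tip_of case_red_c 0.87 [0.5165 0.3235 0.0303] [407. 328.]
scene tip_of case_red_c 0.43 [0.434  0.2717 0.0053] [414. 308.]
scene tip_of case_yellow_c 0.6 [0.5913 0.3783 0.0069] [401. 367.]
```

Call:
arm_command([
  {"claw":1,"tx":0.001,"ty":0,"tz":0.008,"ax":0,"ay":0,"az":0},
  {"claw":1,"tx":0,"ty":0,"tz":0.006,"ax":0,"ay":0,"az":0},
  {"claw":1,"tx":0,"ty":0,"tz":0.005,"ax":0,"ay":0,"az":0},
  {"claw":1,"tx":0,"ty":0,"tz":0.003,"ax":0,"ay":0,"az":0},
  {"claw":1,"tx":0,"ty":0,"tz":0.001,"ax":0,"ay":0,"az":0},
  {"claw":1,"tx":0,"ty":0,"tz":0,"ax":0,"ay":0,"az":0},
  {"claw":1,"tx":0,"ty":0,"tz":0,"ax":0,"ay":0,"az":0},
  {"claw":1,"tx":0,"ty":0,"tz":0,"ax":0,"ay":0,"az":0},
  {"claw":1,"tx":0,"ty":0,"tz":0,"ax":0,"ay":0,"az":0},
  {"claw":1,"tx":0,"ty":0,"tz":0,"ax":0,"ay":0,"az":0},
])

```text
clock: 25.7
tcp_pos: [0.513, 0.3211, 0.1856]
orientation: [-0.913, 3.005, 0.0]
contact_force: [0.4, 0.2, -0.7]
grip_width: 0.0483
gripper_force: 36.5
```

Run:
```python
from h import *
to(0.514,0.3217,0.185,123.8)
im=save('scene','s12.png'); find('case_red_c','scene')
```

```text
clock 25.7 tcp [0.513  0.3211 0.1856] yaw 123.81 down [ 0.  0. -1.] j7 1.57 w 0.0483 gf 36.5 F [ 0.4  0.2 -0.7]
 az 0.01 then shift [-0.0012 -0.      0.0006]
scene tip_of case_red_c 0.66 [0.515  0.321  0.0103] [406. 334.]
```

Call:
arm_command([
  {"claw":1,"tx":0,"ty":0,"tz":0.001,"ax":0,"ay":0,"az":0},
  {"claw":0.3,"tx":0,"ty":0,"tz":0,"ax":0,"ay":0,"az":0},
  {"claw":0,"tx":0,"ty":0,"tz":0,"ax":0,"ay":0,"az":0},
  {"claw":0,"tx":0,"ty":0,"tz":0,"ax":0,"ay":0,"az":0},
  {"claw":0,"tx":0,"ty":0,"tz":-0.02,"ax":0,"ay":0,"az":0},
  {"claw":0,"tx":0,"ty":0,"tz":-0.035,"ax":0,"ay":0,"az":0},
  {"claw":0,"tx":0,"ty":0,"tz":-0.035,"ax":0,"ay":0,"az":0},
  {"claw":0,"tx":0,"ty":0,"tz":-0.035,"ax":0,"ay":0,"az":0},
  {"claw":0,"tx":0,"ty":0,"tz":-0.025,"ax":0,"ay":0,"az":0},
  {"claw":0,"tx":0,"ty":0,"tz":0,"ax":0,"ay":0,"az":0},
])

```text
clock: 26.63
tcp_pos: [0.5146, 0.3218, 0.3405]
orientation: [-0.91, 2.997, 0.006]
contact_force: [0.7, 0.3, -0.5]
grip_width: 0.0856
gripper_force: 0.0
```

Call:
arm_command([
  {"claw":0,"tx":0.0158,"ty":-0.0332,"tz":0,"ax":0,"ay":0,"az":0},
  {"claw":0,"tx":0.0158,"ty":-0.0332,"tz":0,"ax":0,"ay":0,"az":0},
  {"claw":0,"tx":0.0158,"ty":-0.0332,"tz":0,"ax":0,"ay":0,"az":0},
  {"claw":0,"tx":0.0158,"ty":-0.0332,"tz":0,"ax":0,"ay":0,"az":0},
  {"claw":0,"tx":0.0158,"ty":-0.0332,"tz":0,"ax":0,"ay":0,"az":0},
  {"claw":0,"tx":0.0158,"ty":-0.0332,"tz":0,"ax":0,"ay":0,"az":0},
  {"claw":0,"tx":0.0158,"ty":-0.0332,"tz":0,"ax":0,"ay":0,"az":0},
  {"claw":0,"tx":0.0158,"ty":-0.0332,"tz":0,"ax":0,"ay":0,"az":0},
  {"claw":0,"tx":0,"ty":0,"tz":0,"ax":0,"ay":0,"az":0},
  {"claw":0,"tx":0,"ty":0,"tz":0,"ax":0,"ay":0,"az":0},
])

```text
clock: 27.47
tcp_pos: [0.5557, 0.027, 0.3341]
orientation: [0.905, -3.008, 0.001]
contact_force: [0.1, 0.9, -0.1]
grip_width: 0.0855
gripper_force: 0.0
```

```bash
cat >> h.py <<'E'
def greens(roi=(380,220,530,330)):
    im=save('top','tg%d.png'%int(r.get_obs()['clock']*10)); H,S,V=masks(im)
    m=((V>105)&(S>120)&(H>45)&(H<80)).astype(np.uint8)
    k=np.zeros_like(m); x0,y0,x1,y1=roi; k[y0:y1,x0:x1]=m[y0:y1,x0:x1]
    k=cv2.morphologyEx(k,cv2.MORPH_CLOSE,np.ones((3,3),np.uint8))
    n,l,s,c=cv2.connectedComponentsWithStats(k)
    for i in range(1,n):
        if s[i,4]>60:
            x,y,w,h=s[i,:4]; print('green px',c[i].round(0),blob('top',m,0.014,(x,y,x+w,y+h)))
E
python3 - <<'E'
from h import *
to(0.458,-0.3715,0.25,114.8)
greens(); find('green_1_c','top')
save('scene','s13.png'); find('green_1_c','scene'); find('case_red_c','scene')
E
```

```text
clock 27.5 tcp [0.5557 0.027  0.3341] yaw 123.49 down [-0.    -0.001 -1.   ] j7 2.08 w 0.0855 gf 0.0 F [ 0.1  0.9 -0.1]
 az 8.69 then shift [ 0.2558 -0.3207  0.0844]
green px [463. 261.] (166, array([ 0.4635, -0.3668]), array([ 0.4578, -0.3715]), array([79., 48.]), 24.8)
green px [424. 287.] (177, array([ 0.3902, -0.2626]), array([ 0.3844, -0.2657]), array([79., 49.]), 17.5)
top tip_of green_1_c 0.9 [ 0.4598 -0.3726  0.0051] [464. 263.]
top tip_of green_1_c 0.31 [0.6722 0.2005 0.0031] [257. 184.]
scene tip_of green_1_c 0.54 [0.6501 0.0378 0.0441] [280. 283.]
scene tip_of green_1_c 0.49 [ 0.4589 -0.3734  0.0119] [254. 202.]
scene tip_of case_red_c 0.96 [0.5145 0.3226 0.0106] [407. 334.]
```

Red is in place and the greens haven't moved. Next is green_1 at (0.458, -0.372).

Call:
arm_command([
  {"claw":0,"tx":0,"ty":0,"tz":0,"ax":0,"ay":0,"az":4.35},
  {"claw":0,"tx":0,"ty":0,"tz":0,"ax":0,"ay":0,"az":4.35},
  {"claw":0,"tx":0.02325,"ty":-0.02915,"tz":0,"ax":0,"ay":0,"az":0},
  {"claw":0,"tx":0.02325,"ty":-0.02915,"tz":0,"ax":0,"ay":0,"az":0},
  {"claw":0,"tx":0.02325,"ty":-0.02915,"tz":0,"ax":0,"ay":0,"az":0},
  {"claw":0,"tx":0.02325,"ty":-0.02915,"tz":0,"ax":0,"ay":0,"az":0},
  {"claw":0,"tx":0.02325,"ty":-0.02915,"tz":0,"ax":0,"ay":0,"az":0},
  {"claw":0,"tx":0.02325,"ty":-0.02915,"tz":0,"ax":0,"ay":0,"az":0},
  {"claw":0,"tx":0.02325,"ty":-0.02915,"tz":0,"ax":0,"ay":0,"az":0},
  {"claw":0,"tx":0.02325,"ty":-0.02915,"tz":0,"ax":0,"ay":0,"az":0},
])

```text
clock: 28.55
tcp_pos: [0.4861, -0.2605, 0.3343]
orientation: [-0.686, 3.065, 0.0]
contact_force: [-0.1, -0.2, -0.6]
grip_width: 0.0852
gripper_force: 0.0
```

Call:
arm_command([
  {"claw":0,"tx":0.02325,"ty":-0.02915,"tz":0,"ax":0,"ay":0,"az":0},
  {"claw":0,"tx":0.02325,"ty":-0.02915,"tz":0,"ax":0,"ay":0,"az":0},
  {"claw":0,"tx":0.02325,"ty":-0.02915,"tz":0,"ax":0,"ay":0,"az":0},
  {"claw":0,"tx":0,"ty":0,"tz":0.035,"ax":0,"ay":0,"az":0},
  {"claw":0,"tx":0,"ty":0,"tz":0.035,"ax":0,"ay":0,"az":0},
  {"claw":0,"tx":0,"ty":0,"tz":0.025,"ax":0,"ay":0,"az":0},
  {"claw":0,"tx":0,"ty":0,"tz":0.01,"ax":0,"ay":0,"az":0},
  {"claw":0,"tx":0,"ty":0,"tz":0,"ax":0,"ay":0,"az":0},
  {"claw":0,"tx":0,"ty":0,"tz":0,"ax":0,"ay":0,"az":0},
  {"claw":0,"tx":0,"ty":0,"tz":0,"ax":0,"ay":0,"az":0},
])

```text
clock: 29.38
tcp_pos: [0.4611, -0.3691, 0.231]
orientation: [-0.683, 3.064, -0.003]
contact_force: [-0.6, 1.2, -0.3]
grip_width: 0.0859
gripper_force: 0.0
```

Run:
```python
from h import *
to(0.4585,-0.372,0.185,114.8)
save('scene','s14.png'); find('green_1_c','scene');
```

```text
clock 29.4 tcp [ 0.4611 -0.3691  0.231 ] yaw 115.15 down [ 0.002 -0.001 -1.   ] j7 2.8 w 0.0859 gf 0.0 F [-0.6  1.2 -0.3]
 az 0.35 then shift [ 0.0036 -0.0014  0.046 ]
```

Call:
arm_command([
  {"claw":0,"tx":0.0036,"ty":-0.0014,"tz":0.02,"ax":0,"ay":0,"az":0.35},
  {"claw":0,"tx":0,"ty":0,"tz":0.015,"ax":0,"ay":0,"az":0},
  {"claw":0,"tx":0,"ty":0,"tz":0.01,"ax":0,"ay":0,"az":0},
  {"claw":0,"tx":0,"ty":0,"tz":0,"ax":0,"ay":0,"az":0},
  {"claw":0.2,"tx":0,"ty":0,"tz":0,"ax":0,"ay":0,"az":0},
  {"claw":0.35,"tx":0,"ty":0,"tz":0,"ax":0,"ay":0,"az":0},
  {"claw":1,"tx":0,"ty":0,"tz":0,"ax":0,"ay":0,"az":0},
  {"claw":1,"tx":0,"ty":0,"tz":0,"ax":0,"ay":0,"az":0},
  {"claw":1,"tx":0,"ty":0,"tz":0,"ax":0,"ay":0,"az":0},
  {"claw":1,"tx":0,"ty":0,"tz":0,"ax":0,"ay":0,"az":0},
])

```text
clock: 30.32
tcp_pos: [0.4589, -0.3728, 0.1877]
orientation: [-0.672, 3.065, -0.005]
contact_force: [-1.0, 0.2, 20.4]
grip_width: 0.0121
gripper_force: 10.7
```

Run:
```python
from h import *
to(0.572,0.0225,0.2,101.3)
```

```text
clock 30.3 tcp [ 0.4589 -0.3728  0.1877] yaw 114.74 down [ 0.005 -0.002 -1.   ] j7 2.82 w 0.0121 gf 10.7 F [-1.   0.2 20.4]
 az 13.44 then shift [-0.1884  0.3654 -0.0126]
```

The fingers closed on nothing, so the case was probably knocked aside. I'll open, rise and look.

Call:
arm_command([
  {"claw":0.5,"tx":0,"ty":0,"tz":-0.005,"ax":0,"ay":0,"az":0},
  {"claw":0,"tx":0,"ty":0,"tz":0,"ax":0,"ay":0,"az":0},
  {"claw":0,"tx":0,"ty":0,"tz":0,"ax":0,"ay":0,"az":0},
  {"claw":0,"tx":0,"ty":0,"tz":0,"ax":0,"ay":0,"az":0},
  {"claw":0,"tx":0,"ty":0,"tz":-0.035,"ax":0,"ay":0,"az":0},
  {"claw":0,"tx":0,"ty":0,"tz":-0.035,"ax":0,"ay":0,"az":0},
  {"claw":0,"tx":0,"ty":0,"tz":-0.035,"ax":0,"ay":0,"az":0},
  {"claw":0,"tx":-0.025,"ty":0.03,"tz":0,"ax":0,"ay":0,"az":0},
  {"claw":0,"tx":-0.025,"ty":0.03,"tz":0,"ax":0,"ay":0,"az":0},
  {"claw":0,"tx":-0.025,"ty":0.03,"tz":0,"ax":0,"ay":0,"az":0},
])

```text
clock: 31.15
tcp_pos: [0.4878, -0.2578, 0.2948]
orientation: [-0.67, 3.068, -0.001]
contact_force: [0.6, -0.2, -1.2]
grip_width: 0.0851
gripper_force: 0.0
```

Call:
arm_command([
  {"claw":0,"tx":-0.025,"ty":0.03,"tz":0,"ax":0,"ay":0,"az":0},
  {"claw":0,"tx":-0.025,"ty":0.03,"tz":0,"ax":0,"ay":0,"az":0},
  {"claw":0,"tx":-0.025,"ty":0.03,"tz":0,"ax":0,"ay":0,"az":0},
  {"claw":0,"tx":-0.025,"ty":0.03,"tz":0,"ax":0,"ay":0,"az":0},
  {"claw":0,"tx":-0.025,"ty":0.03,"tz":0,"ax":0,"ay":0,"az":0},
  {"claw":0,"tx":0,"ty":0,"tz":0,"ax":0,"ay":0,"az":0},
  {"claw":0,"tx":0,"ty":0,"tz":0,"ax":0,"ay":0,"az":0},
  {"claw":0,"tx":0,"ty":0,"tz":0,"ax":0,"ay":0,"az":0},
  {"claw":0,"tx":0,"ty":0,"tz":0,"ax":0,"ay":0,"az":0},
  {"claw":0,"tx":0,"ty":0,"tz":0,"ax":0,"ay":0,"az":0},
])

```text
clock: 31.98
tcp_pos: [0.5381, -0.0718, 0.2942]
orientation: [0.669, -3.069, 0.001]
contact_force: [0.2, 0.5, 0.1]
grip_width: 0.0856
gripper_force: 0.0
```

Run:
```python
from h import *
to(0.458,-0.3715,0.185,114.8)
greens(); find('green_1_c','top')
save('scene','s15.png'); find('green_1_c','scene')
```

```text
clock 32.0 tcp [ 0.5381 -0.0718  0.2942] yaw 114.58 down [-0.    -0.001 -1.   ] j7 2.17 w 0.0856 gf 0.0 F [0.2 0.5 0.1]
 az -0.22 then shift [ 0.1983 -0.2384  0.1094]
green px [463. 261.] (165, array([ 0.4636, -0.3669]), array([ 0.4578, -0.3715]), array([79., 48.]), 24.8)
green px [425. 288.] (178, array([ 0.3896, -0.2631]), array([ 0.3845, -0.2658]), array([79., 49.]), 17.5)
top tip_of green_1_c 0.93 [ 0.4589 -0.3751  0.008 ] [466. 264.]
top tip_of green_1_c 0.26 [0.4322 0.2674 0.0127] [227. 267.]
scene tip_of green_1_c 0.68 [ 3.666e-01 -5.910e-02 -2.000e-04] [343. 239.]
scene tip_of green_1_c 0.67 [ 0.4574 -0.3735  0.0097] [255. 202.]
```

The case hasn't moved. The tips closed just above its top, so they sit shorter at this opening than I assumed. I'll retry about 10 mm lower.

Call:
arm_command([
  {"claw":0,"tx":0.0248,"ty":-0.0298,"tz":0,"ax":0,"ay":0,"az":-0.2},
  {"claw":0,"tx":0.0248,"ty":-0.0298,"tz":0,"ax":0,"ay":0,"az":0},
  {"claw":0,"tx":0.0248,"ty":-0.0298,"tz":0,"ax":0,"ay":0,"az":0},
  {"claw":0,"tx":0.0248,"ty":-0.0298,"tz":0,"ax":0,"ay":0,"az":0},
  {"claw":0,"tx":0.0248,"ty":-0.0298,"tz":0,"ax":0,"ay":0,"az":0},
  {"claw":0,"tx":0.0248,"ty":-0.0298,"tz":0,"ax":0,"ay":0,"az":0},
  {"claw":0,"tx":0.0248,"ty":-0.0298,"tz":0,"ax":0,"ay":0,"az":0},
  {"claw":0,"tx":0.0248,"ty":-0.0298,"tz":0,"ax":0,"ay":0,"az":0},
  {"claw":0,"tx":0,"ty":0,"tz":0.03,"ax":0,"ay":0,"az":0},
  {"claw":0,"tx":0,"ty":0,"tz":0.03,"ax":0,"ay":0,"az":0},
])

```text
clock: 33.02
tcp_pos: [0.458, -0.3741, 0.2355]
orientation: [-0.669, 3.067, -0.008]
contact_force: [1.0, 0.7, -0.9]
grip_width: 0.0854
gripper_force: 0.0
```

Call:
arm_command([
  {"claw":0,"tx":0,"ty":0,"tz":0.025,"ax":0,"ay":0,"az":0},
  {"claw":0,"tx":0,"ty":0,"tz":0.02,"ax":0,"ay":0,"az":0},
  {"claw":0,"tx":0,"ty":0,"tz":0.008,"ax":0,"ay":0,"az":0},
  {"claw":0,"tx":0,"ty":0,"tz":0,"ax":0,"ay":0,"az":0},
  {"claw":0,"tx":0,"ty":0,"tz":0,"ax":0,"ay":0,"az":0},
  {"claw":0,"tx":0,"ty":0,"tz":0,"ax":0,"ay":0,"az":0},
  {"claw":0,"tx":0,"ty":0,"tz":0,"ax":0,"ay":0,"az":0},
  {"claw":0,"tx":0,"ty":0,"tz":0,"ax":0,"ay":0,"az":0},
  {"claw":0,"tx":0,"ty":0,"tz":0,"ax":0,"ay":0,"az":0},
  {"claw":0,"tx":0,"ty":0,"tz":0,"ax":0,"ay":0,"az":0},
])

```text
clock: 33.85
tcp_pos: [0.4593, -0.3699, 0.1819]
orientation: [-0.679, 3.067, -0.001]
contact_force: [0.5, 0.1, 0.0]
grip_width: 0.0856
gripper_force: 0.0
```

Run:
```python
from h import *
to(0.4585,-0.372,0.177,114.8)
```

```text
clock 33.9 tcp [ 0.4593 -0.3699  0.1819] yaw 114.96 down [ 0.001 -0.    -1.   ] j7 2.82 w 0.0856 gf 0.0 F [0.5 0.1 0. ]
 az 0.16 then shift [ 0.0017 -0.0016  0.0049]
```

Call:
arm_command([
  {"claw":0,"tx":0.0012,"ty":-0.0016,"tz":0.0055,"ax":0,"ay":0,"az":0},
  {"claw":0,"tx":0,"ty":0,"tz":0,"ax":0,"ay":0,"az":0},
  {"claw":0.2,"tx":0,"ty":0,"tz":0,"ax":0,"ay":0,"az":0},
  {"claw":0.3,"tx":0,"ty":0,"tz":0,"ax":0,"ay":0,"az":0},
  {"claw":0.4,"tx":0,"ty":0,"tz":0,"ax":0,"ay":0,"az":0},
  {"claw":0.5,"tx":0,"ty":0,"tz":0,"ax":0,"ay":0,"az":0},
  {"claw":0.6,"tx":0,"ty":0,"tz":0,"ax":0,"ay":0,"az":0},
  {"claw":0.6,"tx":0,"ty":0,"tz":0,"ax":0,"ay":0,"az":0},
  {"claw":0.6,"tx":0,"ty":0,"tz":0,"ax":0,"ay":0,"az":0},
  {"claw":0.6,"tx":0,"ty":0,"tz":0,"ax":0,"ay":0,"az":0},
])

```text
clock: 34.68
tcp_pos: [0.4588, -0.3719, 0.176]
orientation: [-0.679, 3.067, -0.0]
contact_force: [0.2, -0.1, 3.4]
grip_width: 0.0484
gripper_force: 36.7
```

Run:
```python
from h import *
to(0.5715,0.022,0.2,101.3)
```

```text
clock 34.7 tcp [ 0.4588 -0.3719  0.176 ] yaw 114.95 down [ 0. -0. -1.] j7 2.83 w 0.0484 gf 36.7 F [ 0.2 -0.1  3.4]
 az 13.65 then shift [-0.1877  0.3642 -0.0241]
```

Call:
arm_command([
  {"claw":0.6,"tx":0,"ty":0,"tz":-0.01,"ax":0,"ay":0,"az":0},
  {"claw":0.6,"tx":0,"ty":0,"tz":-0.03,"ax":0,"ay":0,"az":0},
  {"claw":0.6,"tx":0,"ty":0,"tz":-0.035,"ax":0,"ay":0,"az":0},
  {"claw":0.6,"tx":0,"ty":0,"tz":-0.035,"ax":0,"ay":0,"az":0},
  {"claw":0.6,"tx":0,"ty":0,"tz":-0.03,"ax":0,"ay":0,"az":0},
  {"claw":0.6,"tx":0,"ty":0,"tz":0,"ax":0,"ay":0,"az":4.55},
  {"claw":0.6,"tx":0,"ty":0,"tz":0,"ax":0,"ay":0,"az":4.55},
  {"claw":0.6,"tx":0,"ty":0,"tz":0,"ax":0,"ay":0,"az":4.55},
  {"claw":0.6,"tx":0,"ty":0,"tz":0,"ax":0,"ay":0,"az":0},
  {"claw":0.6,"tx":-0.0108,"ty":0.021,"tz":0,"ax":0,"ay":0,"az":0},
])

```text
clock: 35.52
tcp_pos: [0.4631, -0.3528, 0.3166]
orientation: [0.303, -3.126, 0.006]
contact_force: [1.2, 0.4, -0.1]
grip_width: 0.0489
gripper_force: 36.6
```

Call:
arm_command([
  {"claw":0.6,"tx":-0.0177,"ty":0.0343,"tz":0,"ax":0,"ay":0,"az":0},
  {"claw":0.6,"tx":-0.0177,"ty":0.0343,"tz":0,"ax":0,"ay":0,"az":0},
  {"claw":0.6,"tx":-0.0177,"ty":0.0343,"tz":0,"ax":0,"ay":0,"az":0},
  {"claw":0.6,"tx":-0.0177,"ty":0.0343,"tz":0,"ax":0,"ay":0,"az":0},
  {"claw":0.6,"tx":-0.0177,"ty":0.0343,"tz":0,"ax":0,"ay":0,"az":0},
  {"claw":0.6,"tx":-0.0177,"ty":0.0343,"tz":0,"ax":0,"ay":0,"az":0},
  {"claw":0.6,"tx":-0.0177,"ty":0.0343,"tz":0,"ax":0,"ay":0,"az":0},
  {"claw":0.6,"tx":-0.0177,"ty":0.0343,"tz":0,"ax":0,"ay":0,"az":0},
  {"claw":0.6,"tx":-0.0177,"ty":0.0343,"tz":0,"ax":0,"ay":0,"az":0},
  {"claw":0.6,"tx":-0.0177,"ty":0.0343,"tz":0,"ax":0,"ay":0,"az":0},
])

```text
clock: 36.35
tcp_pos: [0.5716, 0.0238, 0.316]
orientation: [0.314, -3.126, 0.0]
contact_force: [0.8, 0.3, -0.9]
grip_width: 0.0493
gripper_force: 36.6
```

Call:
arm_command([
  {"claw":0.6,"tx":0,"ty":0,"tz":0.03,"ax":0,"ay":0,"az":0},
  {"claw":0.6,"tx":0,"ty":0,"tz":0.035,"ax":0,"ay":0,"az":0},
  {"claw":0.6,"tx":0,"ty":0,"tz":0.03,"ax":0,"ay":0,"az":0},
  {"claw":0.6,"tx":0,"ty":0,"tz":0.02,"ax":0,"ay":0,"az":0},
  {"claw":0.6,"tx":0,"ty":0,"tz":0,"ax":0,"ay":0,"az":0},
  {"claw":0.6,"tx":0,"ty":0,"tz":0,"ax":0,"ay":0,"az":0},
  {"claw":0.6,"tx":0,"ty":0,"tz":0,"ax":0,"ay":0,"az":0},
  {"claw":0.6,"tx":0,"ty":0,"tz":0,"ax":0,"ay":0,"az":0},
  {"claw":0.6,"tx":0,"ty":0,"tz":0,"ax":0,"ay":0,"az":0},
  {"claw":0.6,"tx":0,"ty":0,"tz":0,"ax":0,"ay":0,"az":0},
])

```text
clock: 37.18
tcp_pos: [0.572, 0.022, 0.2021]
orientation: [-0.309, 3.124, 0.0]
contact_force: [0.1, 0.5, -0.2]
grip_width: 0.0491
gripper_force: 36.6
```

Run:
```python
from h import *
to(0.571,0.022,0.18,101.3)
im=save('scene','s16.png'); find('green_1_c','scene'); find('pile_spot','scene')
H,S,V=masks(im); m=((V>80)&(S>110)&(H>45)&(H<78)).astype(np.uint8)
print(V[300,380],H[300,380],S[300,380])
```

```text
clock 37.2 tcp [0.572  0.022  0.2021] yaw 101.31 down [ 0.002  0.    -1.   ] j7 1.85 w 0.0491 gf 36.6 F [ 0.1  0.5 -0.2]
 az 0.01 then shift [0.001  0.0002 0.0221]
scene tip_of green_1_c 0.66 [0.5717 0.0215 0.0356] [302. 270.]
scene tip_of pile_spot 0.97 [0.5691 0.0222 0.0037] [304. 279.]
scene tip_of pile_spot 0.42 [0.5136 0.3207 0.0102] [406. 333.]
100 78 153
```

Call:
arm_command([
  {"claw":0.6,"tx":0.001,"ty":0,"tz":0.01,"ax":0,"ay":0,"az":0},
  {"claw":0.6,"tx":0,"ty":0,"tz":0.007,"ax":0,"ay":0,"az":0},
  {"claw":0.6,"tx":0,"ty":0,"tz":0.004,"ax":0,"ay":0,"az":0},
  {"claw":0.6,"tx":0,"ty":0,"tz":0.0015,"ax":0,"ay":0,"az":0},
  {"claw":0.6,"tx":0,"ty":0,"tz":0,"ax":0,"ay":0,"az":0},
  {"claw":0.6,"tx":0,"ty":0,"tz":0,"ax":0,"ay":0,"az":0},
  {"claw":0.6,"tx":0,"ty":0,"tz":0,"ax":0,"ay":0,"az":0},
  {"claw":0.3,"tx":0,"ty":0,"tz":0,"ax":0,"ay":0,"az":0},
  {"claw":0,"tx":0,"ty":0,"tz":0,"ax":0,"ay":0,"az":0},
  {"claw":0,"tx":0,"ty":0,"tz":0,"ax":0,"ay":0,"az":0},
])

```text
clock: 38.17
tcp_pos: [0.5704, 0.0218, 0.1777]
orientation: [0.309, -3.126, 0.0]
contact_force: [-0.3, 0.6, -0.1]
grip_width: 0.0814
gripper_force: 0.0
```

Call:
arm_command([
  {"claw":0,"tx":0,"ty":0,"tz":-0.02,"ax":0,"ay":0,"az":0},
  {"claw":0,"tx":0,"ty":0,"tz":-0.035,"ax":0,"ay":0,"az":0},
  {"claw":0,"tx":0,"ty":0,"tz":-0.035,"ax":0,"ay":0,"az":0},
  {"claw":0,"tx":0,"ty":0,"tz":-0.03,"ax":0,"ay":0,"az":0},
  {"claw":0,"tx":0.01,"ty":-0.035,"tz":0,"ax":0,"ay":0,"az":0},
  {"claw":0,"tx":0.01,"ty":-0.035,"tz":0,"ax":0,"ay":0,"az":0},
  {"claw":0,"tx":0.01,"ty":-0.035,"tz":0,"ax":0,"ay":0,"az":0},
  {"claw":0,"tx":0,"ty":0,"tz":0,"ax":0,"ay":0,"az":0},
  {"claw":0,"tx":0,"ty":0,"tz":0,"ax":0,"ay":0,"az":0},
  {"claw":0,"tx":0,"ty":0,"tz":0,"ax":0,"ay":0,"az":0},
])

```text
clock: 39.0
tcp_pos: [0.5617, -0.0868, 0.2978]
orientation: [0.309, -3.126, -0.001]
contact_force: [-0.2, 0.5, -0.6]
grip_width: 0.0852
gripper_force: 0.0
```

Run:
```python
from h import *
to(0.385,-0.266,0.177,107.5)
greens(); greens((295,190,350,255)); find('green_1_c','top')
save('scene','s17.png'); find('green_1_c','scene'); find('lift_bar','scene')
```

```text
clock 39.0 tcp [ 0.5617 -0.0868  0.2978] yaw 101.28 down [-0.001  0.    -1.   ] j7 2.0 w 0.0852 gf 0.0 F [-0.2  0.5 -0.6]
 az -6.22 then shift [ 0.2224 -0.1179  0.1209]
green px [424. 288.] (176, array([ 0.3896, -0.2626]), array([ 0.3845, -0.2658]), array([79., 49.]), 17.5)
green px [318. 215.] (124, array([0.5816, 0.0261]), array([0.5703, 0.0209]), array([79., 48.]), 11.0)
top tip_of green_1_c 0.68 [0.5688 0.0168 0.01  ] [321. 220.]
scene tip_of green_1_c 0.89 [0.5684 0.0196 0.0147] [303. 275.]
scene tip_of green_1_c 0.72 [0.5719 0.0217 0.0035] [303. 280.]
scene tip_of lift_bar 0.91 [0.6824 0.046  0.1247] [269. 262.]
scene tip_of lift_bar 0.63 [ 0.5682  0.5056 -0.003 ] [458. 405.]
scene tip_of lift_bar 0.58 [0.4351 0.2688 0.0067] [413. 307.]
```

Call:
arm_command([
  {"claw":0,"tx":0,"ty":0,"tz":0,"ax":0,"ay":0,"az":-6.22},
  {"claw":0,"tx":0.0318,"ty":-0.0168,"tz":0,"ax":0,"ay":0,"az":0},
  {"claw":0,"tx":0.0318,"ty":-0.0168,"tz":0,"ax":0,"ay":0,"az":0},
  {"claw":0,"tx":0.0318,"ty":-0.0168,"tz":0,"ax":0,"ay":0,"az":0},
  {"claw":0,"tx":0.0318,"ty":-0.0168,"tz":0,"ax":0,"ay":0,"az":0},
  {"claw":0,"tx":0.0318,"ty":-0.0168,"tz":0,"ax":0,"ay":0,"az":0},
  {"claw":0,"tx":0.0318,"ty":-0.0168,"tz":0,"ax":0,"ay":0,"az":0},
  {"claw":0,"tx":0.0318,"ty":-0.0168,"tz":0,"ax":0,"ay":0,"az":0},
  {"claw":0,"tx":0,"ty":0,"tz":0.02,"ax":0,"ay":0,"az":0},
  {"claw":0,"tx":0,"ty":0,"tz":0.02,"ax":0,"ay":0,"az":0},
])

```text
clock: 40.13
tcp_pos: [0.3839, -0.268, 0.259]
orientation: [-0.472, 3.103, -0.003]
contact_force: [1.0, 1.3, -0.2]
grip_width: 0.0853
gripper_force: 0.0
```

Call:
arm_command([
  {"claw":0,"tx":0,"ty":0,"tz":0.02,"ax":0,"ay":0,"az":0},
  {"claw":0,"tx":0,"ty":0,"tz":0.02,"ax":0,"ay":0,"az":0},
  {"claw":0,"tx":0,"ty":0,"tz":0,"ax":0,"ay":0,"az":0},
  {"claw":0,"tx":0,"ty":0,"tz":0,"ax":0,"ay":0,"az":0},
  {"claw":0,"tx":0,"ty":0,"tz":0,"ax":0,"ay":0,"az":0},
  {"claw":0,"tx":0,"ty":0,"tz":0,"ax":0,"ay":0,"az":0},
  {"claw":0,"tx":0,"ty":0,"tz":0,"ax":0,"ay":0,"az":0},
  {"claw":0,"tx":0,"ty":0,"tz":0,"ax":0,"ay":0,"az":0},
  {"claw":0,"tx":0,"ty":0,"tz":0,"ax":0,"ay":0,"az":0},
  {"claw":0,"tx":0,"ty":0,"tz":0,"ax":0,"ay":0,"az":0},
])

```text
clock: 40.97
tcp_pos: [0.385, -0.2662, 0.2186]
orientation: [-0.479, 3.104, -0.0]
contact_force: [-0.1, -0.2, -0.0]
grip_width: 0.0853
gripper_force: 0.0
```

Run:
```python
from h import *
to(0.385,-0.266,0.1765,107.5)
save('scene','s18.png'); find('green_1_c','scene')
```

```text
clock 41.0 tcp [ 0.385  -0.2662  0.2186] yaw 107.53 down [ 0.001 -0.    -1.   ] j7 2.61 w 0.0853 gf 0.0 F [-0.1 -0.2 -0. ]
 az 0.03 then shift [-0.0001  0.0002  0.0421]
scene tip_of green_1_c 0.84 [0.5692 0.0191 0.0162] [303. 275.]
```

Call:
arm_command([
  {"claw":0,"tx":0,"ty":0,"tz":0.02,"ax":0,"ay":0,"az":0},
  {"claw":0,"tx":0,"ty":0,"tz":0.015,"ax":0,"ay":0,"az":0},
  {"claw":0,"tx":0,"ty":0,"tz":0.007,"ax":0,"ay":0,"az":0},
  {"claw":0,"tx":0,"ty":0,"tz":0,"ax":0,"ay":0,"az":0},
  {"claw":0.2,"tx":0,"ty":0,"tz":0,"ax":0,"ay":0,"az":0},
  {"claw":0.35,"tx":0,"ty":0,"tz":0,"ax":0,"ay":0,"az":0},
  {"claw":0.5,"tx":0,"ty":0,"tz":0,"ax":0,"ay":0,"az":0},
  {"claw":0.6,"tx":0,"ty":0,"tz":0,"ax":0,"ay":0,"az":0},
  {"claw":0.6,"tx":0,"ty":0,"tz":0,"ax":0,"ay":0,"az":0},
  {"claw":0.6,"tx":0,"ty":0,"tz":0,"ax":0,"ay":0,"az":0},
])

```text
clock: 41.9
tcp_pos: [0.3851, -0.2665, 0.1772]
orientation: [-0.478, 3.104, -0.001]
contact_force: [-1.4, 0.7, 6.5]
grip_width: 0.0493
gripper_force: 36.0
```

Run:
```python
from h import *
to(0.571,0.022,0.2,101.3)
```

```text
clock 41.9 tcp [ 0.3851 -0.2665  0.1772] yaw 107.51 down [ 0.001 -0.    -1.   ] j7 2.65 w 0.0493 gf 36.0 F [-1.4  0.7  6.5]
 az 6.21 then shift [-0.2388  0.2464 -0.0227]
```

Call:
arm_command([
  {"claw":0.6,"tx":0,"ty":0,"tz":-0.01,"ax":0,"ay":0,"az":0},
  {"claw":0.6,"tx":0,"ty":0,"tz":-0.03,"ax":0,"ay":0,"az":0},
  {"claw":0.6,"tx":0,"ty":0,"tz":-0.035,"ax":0,"ay":0,"az":0},
  {"claw":0.6,"tx":0,"ty":0,"tz":-0.035,"ax":0,"ay":0,"az":0},
  {"claw":0.6,"tx":0,"ty":0,"tz":-0.03,"ax":0,"ay":0,"az":0},
  {"claw":0.6,"tx":0,"ty":0,"tz":0,"ax":0,"ay":0,"az":3.1},
  {"claw":0.6,"tx":0,"ty":0,"tz":0,"ax":0,"ay":0,"az":3.1},
  {"claw":0.6,"tx":0,"ty":0,"tz":0,"ax":0,"ay":0,"az":0},
  {"claw":0.6,"tx":-0.0134,"ty":0.0132,"tz":0,"ax":0,"ay":0,"az":0},
  {"claw":0.6,"tx":-0.0254,"ty":0.0262,"tz":0,"ax":0,"ay":0,"az":0},
])

```text
clock: 42.73
tcp_pos: [0.4132, -0.2225, 0.3168]
orientation: [0.301, -3.126, 0.002]
contact_force: [0.1, -0.1, -1.1]
grip_width: 0.0486
gripper_force: 37.0
```

Call:
arm_command([
  {"claw":0.6,"tx":-0.025,"ty":0.0259,"tz":0,"ax":0,"ay":0,"az":0},
  {"claw":0.6,"tx":-0.025,"ty":0.0259,"tz":0,"ax":0,"ay":0,"az":0},
  {"claw":0.6,"tx":-0.025,"ty":0.0259,"tz":0,"ax":0,"ay":0,"az":0},
  {"claw":0.6,"tx":-0.025,"ty":0.0259,"tz":0,"ax":0,"ay":0,"az":0},
  {"claw":0.6,"tx":-0.025,"ty":0.0259,"tz":0,"ax":0,"ay":0,"az":0},
  {"claw":0.6,"tx":-0.025,"ty":0.0259,"tz":0,"ax":0,"ay":0,"az":0},
  {"claw":0.6,"tx":-0.025,"ty":0.0259,"tz":0,"ax":0,"ay":0,"az":0},
  {"claw":0.6,"tx":-0.025,"ty":0.0257,"tz":0,"ax":0,"ay":0,"az":0},
  {"claw":0.6,"tx":0,"ty":0,"tz":0.03,"ax":0,"ay":0,"az":0},
  {"claw":0.6,"tx":0,"ty":0,"tz":0.03,"ax":0,"ay":0,"az":0},
])

```text
clock: 43.57
tcp_pos: [0.5724, 0.0254, 0.2569]
orientation: [-0.32, 3.121, 0.002]
contact_force: [-1.0, -0.3, -2.2]
grip_width: 0.0488
gripper_force: 37.0
```

Call:
arm_command([
  {"claw":0.6,"tx":0,"ty":0,"tz":0.025,"ax":0,"ay":0,"az":0},
  {"claw":0.6,"tx":0,"ty":0,"tz":0.01,"ax":0,"ay":0,"az":0},
  {"claw":0.6,"tx":0,"ty":0,"tz":0,"ax":0,"ay":0,"az":0},
  {"claw":0.6,"tx":0,"ty":0,"tz":0,"ax":0,"ay":0,"az":0},
  {"claw":0.6,"tx":0,"ty":0,"tz":0,"ax":0,"ay":0,"az":0},
  {"claw":0.6,"tx":0,"ty":0,"tz":0,"ax":0,"ay":0,"az":0},
  {"claw":0.6,"tx":0,"ty":0,"tz":0,"ax":0,"ay":0,"az":0},
  {"claw":0.6,"tx":0,"ty":0,"tz":0,"ax":0,"ay":0,"az":0},
  {"claw":0.6,"tx":0,"ty":0,"tz":0,"ax":0,"ay":0,"az":0},
  {"claw":0.6,"tx":0,"ty":0,"tz":0,"ax":0,"ay":0,"az":0},
])

```text
clock: 44.4
tcp_pos: [0.5707, 0.0223, 0.2216]
orientation: [-0.31, 3.126, 0.0]
contact_force: [0.4, -0.9, -1.6]
grip_width: 0.0488
gripper_force: 37.0
```

Run:
```python
from h import *
to(0.571,0.022,0.193,101.3)
im=save('scene','s19.png'); find('green_1_c','scene')
cv2.imwrite('pics/s19c.png',cv2.resize(im[220:310,250:350],None,fx=6,fy=6,interpolation=2)[:,:,::-1])
```

```text
clock 44.4 tcp [0.5707 0.0223 0.2216] yaw 101.33 down [ 0.001  0.    -1.   ] j7 1.83 w 0.0488 gf 37.0 F [ 0.4 -0.9 -1.6]
 az 0.03 then shift [-0.0002 -0.0003  0.0286]
scene tip_of green_1_c 0.76 [0.5695 0.0178 0.0129] [302. 276.]
```

View pics/s19c.png

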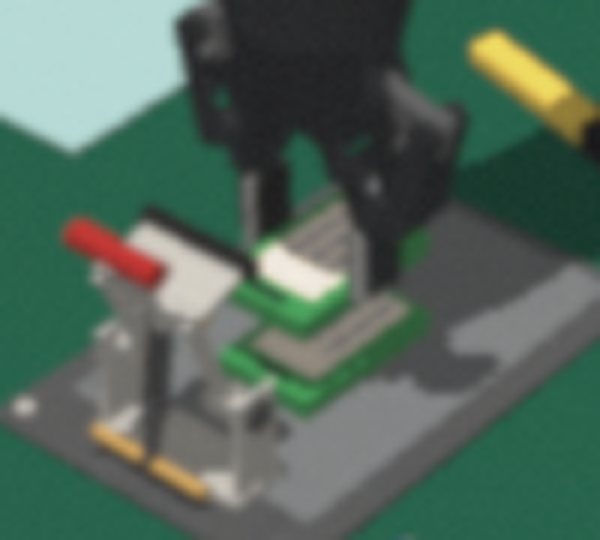

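Run:
```python
from h import *
u=np.array([.981,.196]);v=np.array([-.196,.981]);c=np.array([.571,.022])
for n,dx,dy in(('front',40,25),('left',40,-25),('right',-40,25)):
  for z in (.005,.017,.0466,.0586):
    p=np.append(c+u*dx/1e3+v*dy/1e3,z); print(n,z,((pix('scene',p)+.5-[250,220])*6).round(0))
# observed front bottom corners
for uv,z in (((305,412),.005),((304,336),.0466)):
    p=onplane('scene',np.array(uv)/6+[250,220]-.5,z)[:2]; print((p-u*.04-v*.025).round(4))
```

```text
front 0.005 [302. 430.]
front 0.017 [302. 407.]
front 0.0466 [301. 350.]
front 0.0586 [300. 326.]
left 0.005 [212. 380.]
left 0.017 [211. 357.]
left 0.0466 [209. 300.]
left 0.0586 [208. 277.]
right 0.005 [427. 336.]
right 0.017 [427. 314.]
right 0.0466 [428. 258.]
right 0.0586 [428. 235.]
[0.5633 0.0137]
[0.5647 0.0159]
```

The upper case hangs squarely over the lower one; the front corners at crop (304,336) and (305,412) line up. I'll lower and release.

Call:
arm_command([
  {"claw":0.6,"tx":0,"ty":-0.0005,"tz":0.012,"ax":0,"ay":0,"az":0},
  {"claw":0.6,"tx":0,"ty":0,"tz":0.008,"ax":0,"ay":0,"az":0},
  {"claw":0.6,"tx":0,"ty":0,"tz":0.006,"ax":0,"ay":0,"az":0},
  {"claw":0.6,"tx":0,"ty":0,"tz":0.003,"ax":0,"ay":0,"az":0},
  {"claw":0.6,"tx":0,"ty":0,"tz":0,"ax":0,"ay":0,"az":0},
  {"claw":0.6,"tx":0,"ty":0,"tz":0,"ax":0,"ay":0,"az":0},
  {"claw":0.6,"tx":0,"ty":0,"tz":0,"ax":0,"ay":0,"az":0},
  {"claw":0.6,"tx":0,"ty":0,"tz":0,"ax":0,"ay":0,"az":0},
  {"claw":0.6,"tx":0,"ty":0,"tz":0,"ax":0,"ay":0,"az":0},
  {"claw":0.6,"tx":0,"ty":0,"tz":0,"ax":0,"ay":0,"az":0},
])

```text
clock: 45.33
tcp_pos: [0.5702, 0.0216, 0.1922]
orientation: [0.309, -3.124, -0.001]
contact_force: [-4.3, -0.2, 9.0]
grip_width: 0.049
gripper_force: 38.0
```

Run:
```python
from h import *
to(0.571,0.022,0.192,101.3)
```

```text
clock 45.3 tcp [0.5702 0.0216 0.1922] yaw 101.31 down [-0.002  0.    -1.   ] j7 1.84 w 0.049 gf 38.0 F [-4.3 -0.2  9. ]
 az 0.01 then shift [-0.0009  0.0002  0.0002]
```

Call:
arm_command([
  {"claw":0.6,"tx":0,"ty":0,"tz":-0.001,"ax":0,"ay":0,"az":0},
  {"claw":0.6,"tx":0,"ty":0,"tz":0,"ax":0,"ay":0,"az":0},
  {"claw":0.3,"tx":0,"ty":0,"tz":0,"ax":0,"ay":0,"az":0},
  {"claw":0,"tx":0,"ty":0,"tz":0,"ax":0,"ay":0,"az":0},
  {"claw":0,"tx":0,"ty":0,"tz":0,"ax":0,"ay":0,"az":0},
  {"claw":0,"tx":0,"ty":0,"tz":0,"ax":0,"ay":0,"az":0},
  {"claw":0,"tx":0,"ty":0,"tz":-0.02,"ax":0,"ay":0,"az":0},
  {"claw":0,"tx":0,"ty":0,"tz":-0.035,"ax":0,"ay":0,"az":0},
  {"claw":0,"tx":0,"ty":0,"tz":-0.035,"ax":0,"ay":0,"az":0},
  {"claw":0,"tx":0,"ty":0,"tz":-0.03,"ax":0,"ay":0,"az":0},
])

```text
clock: 46.17
tcp_pos: [0.5708, 0.0216, 0.3151]
orientation: [-0.309, 3.126, -0.0]
contact_force: [1.2, 0.4, -0.7]
grip_width: 0.0854
gripper_force: 0.0
```

Call:
arm_command([
  {"claw":0,"tx":0.01,"ty":0.035,"tz":0,"ax":0,"ay":0,"az":0},
  {"claw":0,"tx":0.01,"ty":0.035,"tz":0,"ax":0,"ay":0,"az":0},
  {"claw":0,"tx":0.01,"ty":0.035,"tz":0,"ax":0,"ay":0,"az":0},
  {"claw":0,"tx":0.01,"ty":0.02,"tz":0,"ax":0,"ay":0,"az":0},
  {"claw":0,"tx":0,"ty":0,"tz":0,"ax":0,"ay":0,"az":0},
  {"claw":0,"tx":0,"ty":0,"tz":0,"ax":0,"ay":0,"az":0},
  {"claw":0,"tx":0,"ty":0,"tz":0,"ax":0,"ay":0,"az":0},
  {"claw":0,"tx":0,"ty":0,"tz":0,"ax":0,"ay":0,"az":0},
  {"claw":0,"tx":0,"ty":0,"tz":0,"ax":0,"ay":0,"az":0},
  {"claw":0,"tx":0,"ty":0,"tz":0,"ax":0,"ay":0,"az":0},
])

```text
clock: 47.0
tcp_pos: [0.5075, 0.1354, 0.3133]
orientation: [-0.307, 3.126, -0.001]
contact_force: [-0.3, 1.0, -0.2]
grip_width: 0.0853
gripper_force: 0.0
```

Run:
```python
from h import *
greens((295,190,350,255)); greens(); find('green_1_c','top')
im2=save('top','t20.png')
im=save('scene','s20.png'); find('green_1_c','scene'); find('lift_bar','scene')
H,S,V=masks(im2); m=((V>105)&(S>120)&(H>45)&(H<80)).astype(np.uint8); print('as z .029',blob('top',m,0.029,(295,190,350,255)))
to(0.6846,0.044,0.28,101.3)
cv2.imwrite('pics/s20c.png',np.hstack([cv2.resize(im[230:310,250:350],(500,400),interpolation=2),cv2.resize(im2[170:250,290:350],(300,400),interpolation=2)])[:,:,::-1])
```

```text
green px [319. 215.] (148, array([0.5803, 0.0219]), array([0.5741, 0.021 ]), array([80., 49.]), 11.0)
scene tip_of green_1_c 0.46 [0.57   0.0179 0.0143] [302. 275.]
scene tip_of green_1_c 0.37 [0.5698 0.0198 0.0227] [303. 273.]
scene tip_of lift_bar 0.67 [0.6807 0.0477 0.1247] [270. 262.]
scene tip_of lift_bar 0.58 [ 0.5706  0.5021 -0.002 ] [456. 404.]
scene tip_of lift_bar 0.51 [ 0.755  -0.1861 -0.0013] [198. 270.]
scene tip_of lift_bar 0.5 [0.5691 0.0212 0.0223] [303. 273.]
as z .029 (150, array([0.5765, 0.0218]), array([0.5703, 0.0207]), array([79., 48.]), 11.4)
clock 47.4 tcp [0.507  0.1364 0.3133] yaw 101.32 down [-0. -0. -1.] j7 1.52 w 0.0852 gf 0.0 F [-0.2 -1.   0. ]
 az 0.02 then shift [-0.156  -0.1254  0.0332]
```

View pics/s20c.png

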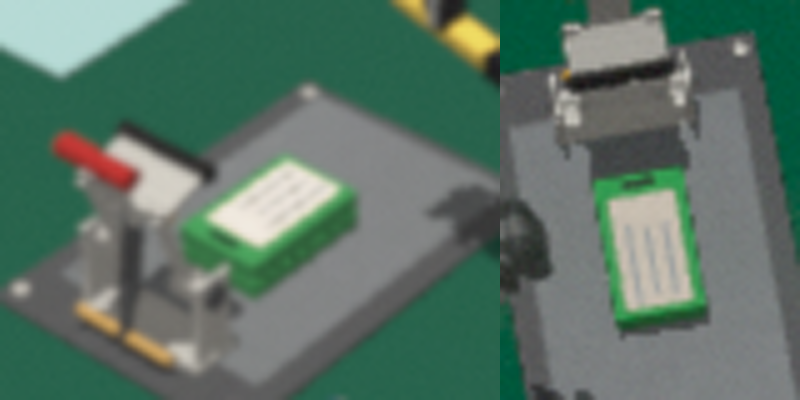

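The two green cases are stacked squarely under the open arm. In the crop the lift bar is at about (95,158) and the arm leans back at its stop. Now I'll pinch the bar and swing it shut.

Call:
arm_command([
  {"claw":0,"tx":-0.0259,"ty":-0.02075,"tz":0,"ax":0,"ay":0,"az":0},
  {"claw":0,"tx":-0.0259,"ty":-0.02075,"tz":0,"ax":0,"ay":0,"az":0},
  {"claw":0,"tx":-0.0259,"ty":-0.02075,"tz":0,"ax":0,"ay":0,"az":0},
  {"claw":0,"tx":-0.0259,"ty":-0.02075,"tz":0,"ax":0,"ay":0,"az":0},
  {"claw":0,"tx":-0.0259,"ty":-0.02075,"tz":0,"ax":0,"ay":0,"az":0},
  {"claw":0,"tx":-0.0259,"ty":-0.02075,"tz":0,"ax":0,"ay":0,"az":0},
  {"claw":0,"tx":0,"ty":0,"tz":0,"ax":0,"ay":0,"az":0},
  {"claw":0,"tx":0,"ty":0,"tz":0.015,"ax":0,"ay":0,"az":0},
  {"claw":0,"tx":0,"ty":0,"tz":0.015,"ax":0,"ay":0,"az":0},
  {"claw":0,"tx":0,"ty":0,"tz":0.006,"ax":0,"ay":0,"az":0},
])

```text
clock: 48.18
tcp_pos: [0.6831, 0.0449, 0.2751]
orientation: [0.31, -3.123, -0.0]
contact_force: [0.2, 0.3, -0.7]
grip_width: 0.085
gripper_force: 0.0
```

Call:
arm_command([
  {"claw":0,"tx":0,"ty":0,"tz":0,"ax":0,"ay":0,"az":0},
  {"claw":0,"tx":0,"ty":0,"tz":0,"ax":0,"ay":0,"az":0},
  {"claw":0.3,"tx":0,"ty":0,"tz":0,"ax":0,"ay":0,"az":0},
  {"claw":0.4,"tx":0,"ty":0,"tz":0,"ax":0,"ay":0,"az":0},
  {"claw":0.6,"tx":0,"ty":0,"tz":0,"ax":0,"ay":0,"az":0},
  {"claw":0.7,"tx":0,"ty":0,"tz":0,"ax":0,"ay":0,"az":0},
  {"claw":0.7,"tx":0,"ty":0,"tz":0,"ax":0,"ay":0,"az":0},
  {"claw":0.7,"tx":0,"ty":0,"tz":0,"ax":0,"ay":0,"az":0},
  {"claw":0.7,"tx":0,"ty":0,"tz":0,"ax":0,"ay":0,"az":0},
  {"claw":0.7,"tx":0,"ty":0,"tz":0,"ax":0,"ay":0,"az":0},
], squeeze=60)

```text
clock: 49.02
tcp_pos: [0.684, 0.0451, 0.2784]
orientation: [-0.31, 3.125, 0.001]
contact_force: [-2.3, 0.1, 5.6]
grip_width: 0.0425
gripper_force: 60.2
```

Run:
```python
from h import *
to(0.684,0.0448,0.277,101.3)
```

```text
clock 49.0 tcp [0.684  0.0451 0.2784] yaw 101.33 down [ 0.001  0.001 -1.   ] j7 1.79 w 0.0425 gf 60.2 F [-2.3  0.1  5.6]
 az 0.03 then shift [ 0.0001 -0.0003  0.0014]
```

Call:
arm_command([
  {"claw":0.7,"tx":0.0121,"ty":0,"tz":-0.0041,"ax":0,"ay":0,"az":0},
  {"claw":0.7,"tx":0.0125,"ty":0,"tz":-0.0022,"ax":0,"ay":0,"az":0},
  {"claw":0.7,"tx":0.0127,"ty":0,"tz":-0.0003,"ax":0,"ay":0,"az":0},
  {"claw":0.7,"tx":0.0127,"ty":0,"tz":0.0016,"ax":0,"ay":0,"az":0},
  {"claw":0.7,"tx":0.0122,"ty":0,"tz":0.0035,"ax":0,"ay":0,"az":0},
  {"claw":0.7,"tx":0.0116,"ty":0,"tz":0.0052,"ax":0,"ay":0,"az":0},
  {"claw":0.7,"tx":0.0107,"ty":0,"tz":0.007,"ax":0,"ay":0,"az":0},
  {"claw":0.7,"tx":0.0095,"ty":0,"tz":0.0084,"ax":0,"ay":0,"az":0},
  {"claw":0.7,"tx":0.0082,"ty":0,"tz":0.0098,"ax":0,"ay":0,"az":0},
  {"claw":0.7,"tx":0,"ty":0,"tz":0,"ax":0,"ay":0,"az":0},
])

```text
clock: 49.85
tcp_pos: [0.5824, 0.0246, 0.2478]
orientation: [0.31, -3.126, 0.0]
contact_force: [-1.0, -1.0, -1.6]
grip_width: 0.0422
gripper_force: 72.4
```

Call:
arm_command([
  {"claw":0.7,"tx":0.0027,"ty":0,"tz":0.0043,"ax":0,"ay":0,"az":0},
  {"claw":0.7,"tx":0.0027,"ty":0,"tz":0.0043,"ax":0,"ay":0,"az":0},
  {"claw":0.7,"tx":0.0015,"ty":0,"tz":0.003,"ax":0,"ay":0,"az":0},
  {"claw":0.7,"tx":0.001,"ty":0,"tz":0.002,"ax":0,"ay":0,"az":0},
  {"claw":0.7,"tx":0,"ty":0,"tz":0,"ax":0,"ay":0,"az":0},
  {"claw":0.7,"tx":0,"ty":0,"tz":0,"ax":0,"ay":0,"az":0},
  {"claw":0.7,"tx":0,"ty":0,"tz":0,"ax":0,"ay":0,"az":0},
  {"claw":0.7,"tx":0,"ty":0,"tz":0,"ax":0,"ay":0,"az":0},
  {"claw":0.7,"tx":0,"ty":0,"tz":0,"ax":0,"ay":0,"az":0},
  {"claw":0.7,"tx":0,"ty":0,"tz":0,"ax":0,"ay":0,"az":0},
])

```text
clock: 50.68
tcp_pos: [0.5753, 0.0231, 0.2344]
orientation: [0.309, -3.124, 0.0]
contact_force: [-5.2, -1.4, -1.5]
grip_width: 0.0422
gripper_force: 72.9
```

Run:
```python
from h import *
to(0.5755,0.023,0.234,101.3)
save('scene','s21.png'); find('lift_bar','scene')
```

```text
clock 50.7 tcp [0.5753 0.0231 0.2344] yaw 101.29 down [-0.002 -0.    -1.   ] j7 1.82 w 0.0422 gf 72.9 F [-5.2 -1.4 -1.5]
 az -0.01 then shift [-0.0001 -0.0001  0.0004]
scene tip_of lift_bar 0.6 [0.5802 0.0254 0.0863] [300. 255.]
```

Call:
arm_command([
  {"claw":0.4,"tx":0,"ty":0,"tz":0,"ax":0,"ay":0,"az":0},
  {"claw":0.2,"tx":0,"ty":0,"tz":0,"ax":0,"ay":0,"az":0},
  {"claw":0,"tx":0,"ty":0,"tz":0,"ax":0,"ay":0,"az":0},
  {"claw":0,"tx":0,"ty":0,"tz":0,"ax":0,"ay":0,"az":0},
  {"claw":0,"tx":0,"ty":0,"tz":-0.015,"ax":0,"ay":0,"az":0},
  {"claw":0,"tx":0,"ty":0,"tz":-0.03,"ax":0,"ay":0,"az":0},
  {"claw":0,"tx":0,"ty":0,"tz":-0.035,"ax":0,"ay":0,"az":0},
  {"claw":0,"tx":0,"ty":0,"tz":-0.035,"ax":0,"ay":0,"az":0},
  {"claw":0,"tx":0.01,"ty":0.035,"tz":0,"ax":0,"ay":0,"az":0},
  {"claw":0,"tx":0.01,"ty":0.035,"tz":0,"ax":0,"ay":0,"az":0},
])

```text
clock: 51.62
tcp_pos: [0.5439, 0.0868, 0.353]
orientation: [-0.301, 3.12, 0.001]
contact_force: [0.5, 1.4, -0.5]
grip_width: 0.0853
gripper_force: 0.0
```

Call:
arm_command([
  {"claw":0,"tx":0.01,"ty":0.035,"tz":0,"ax":0,"ay":0,"az":0},
  {"claw":0,"tx":0.01,"ty":0.035,"tz":0,"ax":0,"ay":0,"az":0},
  {"claw":0,"tx":0,"ty":0,"tz":0,"ax":0,"ay":0,"az":0},
  {"claw":0,"tx":0,"ty":0,"tz":0,"ax":0,"ay":0,"az":0},
  {"claw":0,"tx":0,"ty":0,"tz":0,"ax":0,"ay":0,"az":0},
  {"claw":0,"tx":0,"ty":0,"tz":0,"ax":0,"ay":0,"az":0},
  {"claw":0,"tx":0,"ty":0,"tz":0,"ax":0,"ay":0,"az":0},
  {"claw":0,"tx":0,"ty":0,"tz":0,"ax":0,"ay":0,"az":0},
  {"claw":0,"tx":0,"ty":0,"tz":0,"ax":0,"ay":0,"az":0},
  {"claw":0,"tx":0,"ty":0,"tz":0,"ax":0,"ay":0,"az":0},
])

```text
clock: 52.45
tcp_pos: [0.5094, 0.1522, 0.3497]
orientation: [0.308, -3.126, 0.0]
contact_force: [0.6, -0.0, 0.1]
grip_width: 0.0856
gripper_force: 0.0
```

Run:
```python
from h import *
to(0.5755,0.023,0.234,101.3)
im2=save('top','t22.png'); im=save('scene','s22.png')
for t in ('lift_bar','green_1_c','case_red_c','case_yellow_c','case_blue_c'): find(t,'scene'); find(t,'top')
H,S,V=masks(im2); m=((V>105)&(S>120)&(H>45)&(H<80)).astype(np.uint8); print('green z .029',blob('top',m,0.029,(295,190,350,255)))
# change against start outside robot/board/rack/sheet, per scene picture
a=cv2.imread('pics/scene0.png'); d=cv2.absdiff(a,cv2.imread('pics/s22.png')).max(2)
for n,(x,y,w,h) in dict(stapler=(470,285,80,55),calc=(470,330,90,70),gel=(440,340,45,80),stamp=(300,305,35,45),marker=(322,220,40,32),mug=(172,228,45,52),phone=(160,218,60,35)).items(): print(n,(d[y:y+h,x:x+w]>60).sum())
```

```text
clock 52.5 tcp [0.5094 0.1522 0.3497] yaw 101.26 down [-0. -0. -1.] j7 1.47 w 0.0856 gf 0.0 F [ 0.6 -0.   0.1]
 az -0.04 then shift [-0.0395 -0.1396  0.1158]
scene tip_of lift_bar 0.76 [0.5732 0.0232 0.0788] [302. 256.]
top tip_of lift_bar 0.78 [0.5735 0.0224 0.0791] [318. 212.]
scene tip_of green_1_c 0.6 [0.6501 0.0367 0.0423] [280. 283.]
scene tip_of green_1_c 0.49 [0.5693 0.0188 0.0123] [303. 276.]
scene tip_of case_red_c 0.76 [0.5152 0.3205 0.0085] [406. 334.]
scene tip_of case_red_c 0.63 [0.567  0.0226 0.0142] [304. 276.]
top tip_of case_red_c 0.73 [0.5123 0.3146 0.0039] [212. 239.]
scene tip_of case_yellow_c 0.86 [0.5944 0.3743 0.0055] [399. 367.]
scene tip_of case_yellow_c 0.59 [ 0.4122  0.519  -0.0041] [510. 370.]
top tip_of case_yellow_c 0.78 [0.5974 0.3754 0.0109] [192. 208.]
scene tip_of case_blue_c 0.8 [0.4348 0.2714 0.0072] [414. 308.]
scene tip_of case_blue_c 0.69 [0.5077 0.3226 0.0008] [409. 336.]
green z .029 (61, array([0.5466, 0.0212]), array([0.5574, 0.0184]), array([52., 48.]), 11.0)
stapler 0
calc 0
gel 0
stamp 0
marker 19
mug 0
phone 0
```

Run:
```python
from h import *
print(r.hand_in())
```

```text
the job is handed in; nothing more can be done
None
```

The job is done and handed in at about 52 s: the red, yellow and blue cases lie in their own rack pockets, and both green cases are stacked squarely on the board with the clamp arm shut on them.

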